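# Uncouple the air plug gauge and case it

## Task

Take the air plug gauge off the inclined stand and put it away: pull the coupling's sprung sleeve back until the plug pops free, then draw the plug out so that the sleeve snaps home. Lay the plug down in the nest of its open case without dropping it, and shut the lid. Leave the other things on the bench where they are.

Things in the scene. Friction and masses are not known exactly. Their poses are not given: they have to be found in the camera images.
- mouth (a point): Centre of the mouth of the coupling on the grey air-gauge stand, 135 mm above the table. Its x axis is the coupling's axis, pointing outwards, away from the stand's post, 35 degrees above level; its y axis is level. The bore is 17 mm across. Behind the mouth on the axis: a brass hexagon (32 mm across) from 58 mm, the clamp block (50 mm wide, 46 mm high) from 74 mm.
- stand: Grey cast stand, fixed: base 160 x 100 mm and 22 mm high (up to 36 mm round the post), origin under the base's centre, x axis level in the direction in which the coupling points. The mouth is 45 mm from the origin along x.
- sleeve (a joint): Travel of the coupling's sprung sleeve, m: 0 home, growing as it is pulled back along the axis, away from the mouth; stop at 0.012. Spring: 4 N at 0, 13 N at 0.012. Home, it locks the plug in. Beyond about 0.008 it frees the plug. If let go while the popped plug is still in the bore it rests at about 0.006 on the nipple, and snaps home as the nipple is drawn clear.
- sleeve_mid (a point): Middle of the knurled steel sleeve, on the coupling's axis: 36 mm across, 36 mm long; 22 mm behind the mouth when home, moving with the sleeve. Its x axis points outwards along the coupling's axis.
- plug_center (a point): Middle of the black ribbed handle of the air plug gauge, on its axis; x axis from nipple to measuring head. Handle 32 mm across, 110 mm long, purple band at the head end. Steel head 26 mm across, from +55 to +100 mm; steel nipple 16 mm across, from -55 to -94 mm. Coupled, this point is 57 mm in front of the mouth.
- plug: The air plug gauge itself, loose, 0.2 to 0.35 kg, the same frame as plug_center. When the sleeve frees it, a spring in the socket pushes it 10 mm outwards along the axis; there it stays by itself, loose, drooping up to 5 degrees, with 27 mm of nipple still in the bore.
- nest (a point): Where the middle of the plug's handle belongs in the open black case: the case's middle, 36 mm above the table. The plug lies along its y axis, either end first; z is up, x points to the hinge side. Two V-shaped grey cradles, 36 mm high, 12 mm thick along y and 94 mm wide along x, stand 42 mm either side of the middle and carry the handle; between them are 72 mm of free floor.
- case: The black case, fixed: 142 mm along x by 240 mm along y, walls 6 mm thick and 44 mm high, inner floor at 6 mm; origin under its centre, axes as those of nest.
- lid (a joint): Angle of the case's lid, rad: 0 shut, 1.75 fully open, leaning back a little past upright. The hinge line runs along the nest's y axis at nest x = +71 mm, 44 mm above the table. A stiff hinge: it stays where it is left above 1 rad; let go below about 0.8 rad it sinks shut by its own weight.
- lid_edge (a point): Middle of the lid's free edge, 142 mm from the hinge line. The lid is a shallow black tray 142 x 240 mm, 25 mm deep, 0.15 kg, its outer face turned to the hinge side when open; shut, that face is 69 mm above the table.
- ring_low: Bystander: steel setting ring with a green band, 64 mm across, 24 mm high; origin under its centre.
- ring_high: Bystander: the same with a red band.
- vblock: Bystander: magnetic V-block 68 x 62 x 70 mm with a grey knob; origin under its centre.
- caliper: Bystander: digital caliper lying flat, 220 mm long; origin under its middle.
- screwdriver: Bystander: screwdriver lying on the bench; origin under it.
- solvent: Bystander: white bottle with red cap, 60 mm across, 150 mm high; origin under its centre.
Not all that is in view belongs to the job. Of the things that look like the stand, the largest one is meant.

How it is judged:
By the outcome, as a careful person would: the job done as asked, in the order asked, and still so for the second after the job is handed in, with the robot touching nothing.
It also fails if it takes over 69 s, if anything falls off the work surface, if the arm or the gripper's body presses on something with over 40 N, if the wrist force passes 120 N, or if a joint passes its speed limit or range.

## Robot

A 6-joint arm with a two-finger parallel gripper is mounted at the origin on the work surface. World frame = base frame: x ahead of the robot, y to its left, z up, the work surface at z = 0. Lengths are in m, angles in rad, forces in N, time in s.
With the tool pointing down it reaches from about 0.4 to 0.825 m from the base axis. Payload 7 kg.
Tool frame: the origin (TCP) lies on the centre line of the jaws, within the pads' length; the fingertips stand 11 mm ahead of it and the grasp point (between the pads) lies 8 mm behind it (r.tips_ahead is the distance from the TCP to the fingertips, in m); z points along the fingers, y is the line along which they close (so a half turn about z gives the same grasp; the last joint's range is limited). The gripper opens to 88 mm and grips with 3 to 60 N. Pads are 19 mm wide; open, the fingers measure 130 mm over their backs; the gripper's body (78 mm by 193 mm) begins 47 mm behind the grasp point.
Start: joints at [1.597, 0.359, 0.012, 0, -1.224, -0.288], TCP at [0.175, 0.652, 0.238] pointing down, gripper open.
Joint ranges: [-3.07, 3.07], [-1.43, 2.12], [-1.02, 1.25], [-3.03, 1.67], [-3.05, -0], [-3.03, 3.03]. Speed limits (rad/s): [2.39, 2.39, 3.01, 3.14, 3.14, 3.14].

## Interface

Orientations are given as [roll, pitch, yaw] about the fixed x, y, z axes, in that order (R = Rz(yaw) Ry(pitch) Rx(roll)).
In Python, from plant import state, vision, job, r gives the robot as it stands.
- The arm moves only by the tool jog_arm, never from a script. Its argument "motion" is a list of rows, each an object of numbers: "dx", "dy", "dz": the shift along the tool's x, y, z in units of 40 mm (1.0 is 40 mm); "ax", "ay", "az": the turn, a rotation vector about the tool's x, y, z in units of 5 degrees (1.0 is 5 degrees); "jaw": the finger opening in mm, from 0 to 87.6. In form: [{"dx": .., "dy": .., "dz": .., "ax": .., "ay": .., "az": .., "jaw": ..}, ...]. A call has 1 to 10 rows; each row shifts and turns the commanded pose from where the row before left it, along the tool's axes as they then stand; what a row does not reach is not made up. A row lasts 1/12 s, in which the tool goes at most 41.7 mm and 7.16 degrees, less where a joint would pass 70% of its speed; a pose out of reach is approached as far as the arm can. A call is refused whole if a number of a shift passes 1 or a number of a turn 1, either way. A call with a gripper value outside its range is refused whole. The fingers move at their own pace and stop on an object; "grip_force" is the grip in N (left out, the last holds). Time passes only in rows, so rows that do not move let the fingers close. It gives the time, the measured TCP pose, the force, the opening and the grip force at its end, in the units of the state.
- state(): the state, without advancing time (a new reading comes with each control period).
- vision.get_image(name): name is "scene" or "top" or "wrist"; returns a dict with "image" (384x512x3 uint8, red, green, blue), "fx", "fy", "cx", "cy" (pixels), "k1" (the pictures are not rectified: a ray, as slopes to the right and down, at radius r is drawn at 1 + k1 r^2 times it, then the intrinsics apply), "rvec" (rotation vector, rad) and "tvec" (3), from world to camera coordinates, as OpenCV has them; the wrist camera has in their place "tool_from_camera" (4x4, takes a point from camera to tool coordinates, whose origin is the TCP and whose axes are the flange's). Camera axes: x right, y down, z forward; pixel columns grow to the right and rows downward; lengths in m; the calibration is good to about 2 mm. A picture is of the moment at which its call begins: read the wrist's pose just before it. There is no depth.
- job.sign_off(): hands the job in; it is judged then, once.
The state is a dict: "clock": time; "joints": joint angles; "dq": joint speeds; "tau": joint torques, N m; "ee_pos": TCP position; "tcp_rot": TCP orientation; "wrist_force": force on the tool from outside, world axes, zero at the start; "torque": the same for the moment, N m; "gripper_width": finger opening in m; "gripper_force": force on a finger pad.
Only numpy, scipy, OpenCV 4.12 (cv2) and the standard library are available. Lean on these libraries where they do the work, as an engineer would, in place of code of your own. Each camera call takes 0.05 s, during which the arm holds its last target. There are 200 camera calls.

## Working session

There is one attempt and no reset: what is moved stays moved. The work goes in short steps, Python scripts to look and compute and a tool call to move; the robot and the scene stay as the last step left them, time stands still between calls to the robot, and variables do not carry over. Pictures are saved under pics/ and viewed, at most 10 in all, crops included, and the job is handed in when it is done.

Besides the shell and the picture viewer there is one more tool, called after ">>>" as name(argument=value, ...) on one line, values as JSON. jog_arm: Moves the arm, as the interface text tells. Its arguments: {"type":"object","properties":{"motion":{"type":"array"},"grip_force":{"type":"number"}},"required":["motion"]}

```bash
ls; mkdir -p pics
python3 - <<'E'
from plant import state, vision, job, r
import cv2,pickle,numpy as np
s=state();print(s['clock'],s['ee_pos'],s['tcp_rot'])
d={}
for n in('scene','top','wrist'):
    d[n]=vision.get_image(n);print(n,{k:np.round(v,4).tolist() for k,v in d[n].items() if k!='image'})
pickle.dump(d,open('cal0.pkl','wb'))
for n in('scene','top'):
    cv2.imwrite(f'pics/{n}0.png',cv2.resize(d[n]['image'][:,:,::-1],(800,600),interpolation=cv2.INTER_CUBIC))
E
```

```text
pics
0.0 [0.17459395 0.65155612 0.23664806] [ 3.14000352e+00 -1.33680269e-04 -2.61890901e-01]
scene {'fx': 461.3454, 'fy': 461.3454, 'cx': 255.7158, 'cy': 195.7056, 'k1': -0.097, 'rvec': [2.2789, 0.9862, -0.3763], 'tvec': [-0.2776, -0.2502, 1.7873]}
top {'fx': 353.2046, 'fy': 353.2046, 'cx': 248.7609, 'cy': 191.862, 'k1': 0.0199, 'rvec': [2.1867, -2.161, 0.1035], 'tvec': [-0.1313, 0.5279, 0.9842]}
wrist {'fx': 276.0639, 'fy': 276.0639, 'cx': 258.6761, 'cy': 187.3764, 'k1': -0.0338, 'tool_from_camera': [[0.0005, -0.959, -0.2834, 0.0759], [1.0, 0.0005, 0.0001, 0.0003], [0.0001, -0.2834, 0.959, -0.1489], [0.0, 0.0, 0.0, 1.0]]}
```

View pics/scene0.png

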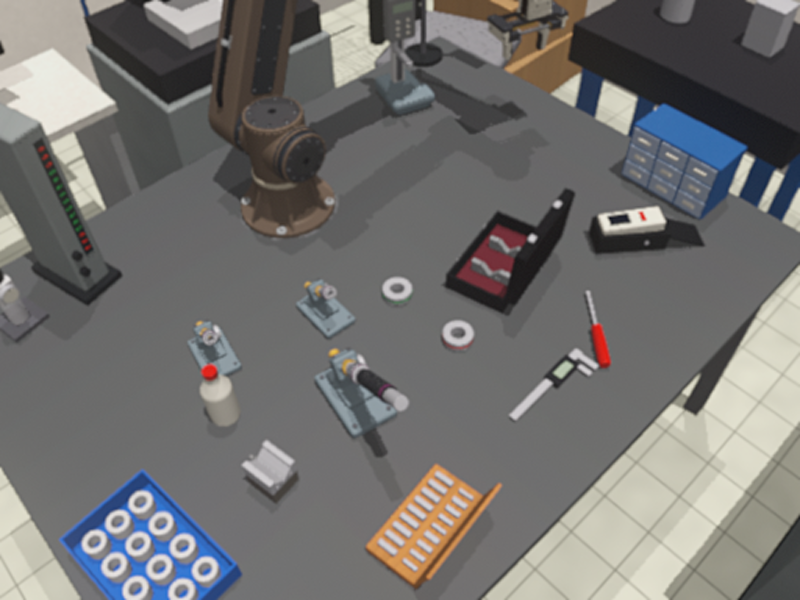

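View pics/top0.png

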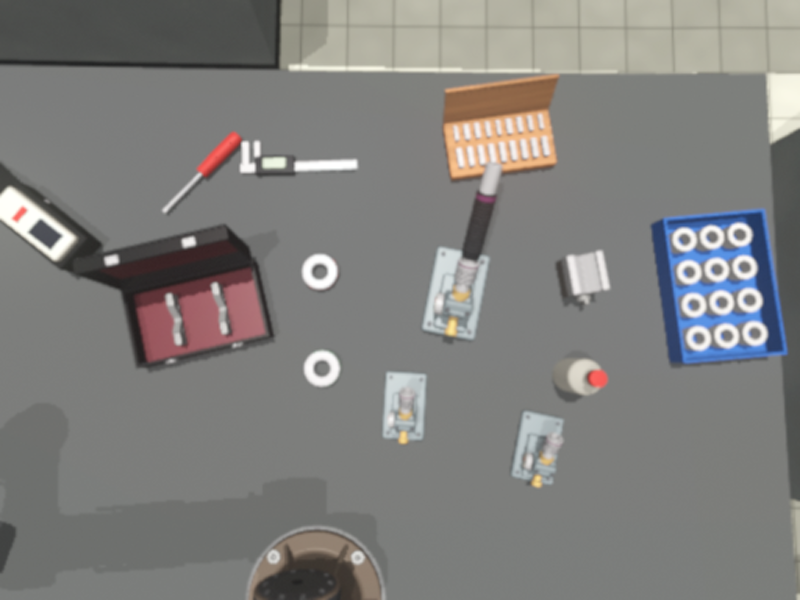

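The largest stand holds the plug. Look-alikes, in scene-view pixels: the small stands at (325,305) and (212,345) and the large stand at (355,390), which carries the ribbed plug with the purple band. In the top view they are at (405,405), (540,450) and (457,295). I choose the last one and take close crops to check it. The case is the black one with the red lining: scene (500,260), top (200,300). It isn't the orange pin case or the black/white instrument.

Run:
```python
import cv2,pickle,numpy as np
d=pickle.load(open('cal0.pkl','rb'))
def crop(n,x0,y0,w,h,W,H):
    im=d[n]['image'][y0:y0+h,x0:x0+w,::-1]; im=cv2.resize(im,(W,H),interpolation=cv2.INTER_CUBIC)
    s=W/w
    for x in range((x0//10+1)*10,x0+w,10):
        cv2.line(im,(int((x-x0+.5)*s),0),(int((x-x0+.5)*s),5),(0,255,255),1)
        if x%20==0: cv2.putText(im,str(x),(int((x-x0+.5)*s)-10,16),0,.35,(0,255,255),1)
    for y in range((y0//10+1)*10,y0+h,10):
        cv2.line(im,(0,int((y-y0+.5)*s)),(5,int((y-y0+.5)*s)),(0,255,255),1)
        if y%20==0: cv2.putText(im,str(y),(6,int((y-y0+.5)*s)+4),0,.35,(0,255,255),1)
    return im
a=crop('scene',195,215,72,108,400,600); b=crop('top',262,96,80,120,400,600)
cv2.imwrite('pics/stand.png',np.hstack([a,b]))
a=crop('scene',275,110,100,100,400,400); b=crop('top',45,135,135,135,400,400)
cv2.imwrite('pics/case.png',np.hstack([a,b]))
```

```text
(no output)
```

View pics/stand.png

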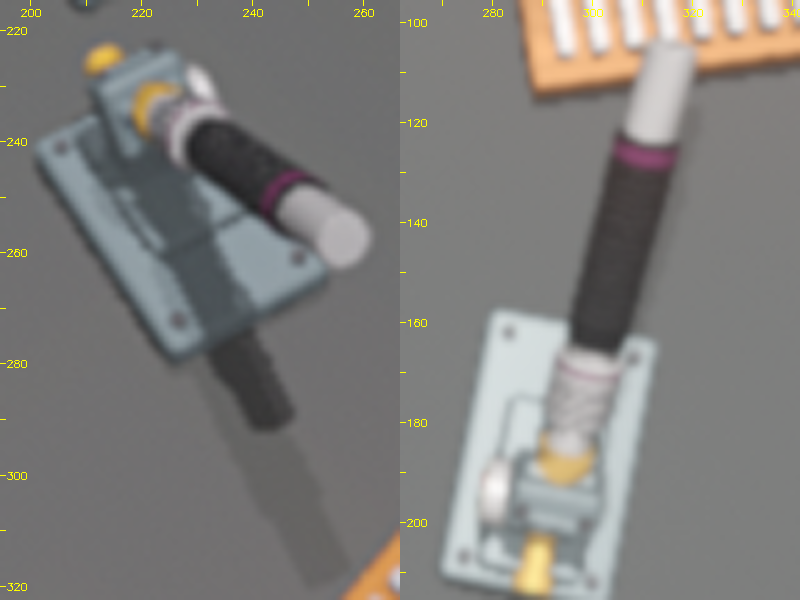

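View pics/case.png

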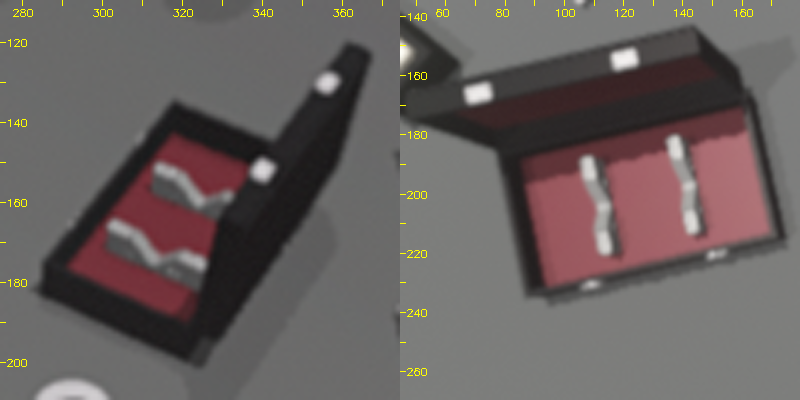

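The stand crop confirms the choice: the ribbed handle with the purple band sits in the large stand's coupling. Its head end is at about (256,257) in the scene view and (316,106) in the top view. The case crop shows both cradles and the open lid. Next I fit poses from the corners.

```bash
cat > h.py <<'E'
import numpy as np,cv2,pickle
from scipy.optimize import least_squares
from scipy.spatial.transform import Rotation as R
d=pickle.load(open('cal0.pkl','rb'))
def proj(c,P):
    P=np.atleast_2d(P); Q=R.from_rotvec(np.ravel(c['rvec'])).apply(P)+np.ravel(c['tvec'])
    s=Q[:,:2]/Q[:,2:]; s=s*(1+c['k1']*(s**2).sum(1,keepdims=True))
    return s*c['fx']+[c['cx'],c['cy']]
def wristcal(c,pos,rpy):  # make rvec/tvec for the wrist camera
    T=np.eye(4);T[:3,:3]=R.from_euler('xyz',rpy).as_matrix();T[:3,3]=pos
    M=np.linalg.inv(T@np.array(c['tool_from_camera']))
    return dict(c,rvec=R.from_matrix(M[:3,:3]).as_rotvec(),tvec=M[:3,3])
def fit(obs,x0):
    # obs: (cal, local pt, px) ; x = x,y,yaw
    def f(x):
        Rz=R.from_euler('z',x[2])
        return np.concatenate([(proj(c,Rz.apply(p)+[x[0],x[1],0])[0]-u) for c,p,u in obs])
    s=least_squares(f,x0,loss='soft_l1');return s.x,f(s.x).reshape(-1,2)
c35,s35=np.cos(np.radians(35)),np.sin(np.radians(35))
E
python3 - <<'E'
from h import *
S,T=d['scene'],d['top']
sc=lambda x,y:np.array([195+x/5.556-.5,215+y/5.556-.5]); tp=lambda x,y:np.array([262+(x-400)/5-.5,96+y/5-.5])
ax=lambda t,u=0:np.array([.045+t*c35-u*s35,0,.135+t*s35+u*c35])
b=lambda i,j:np.array([.08*i,.05*j,.022])
obs=[(S,b(-1,-1),sc(40,150)),(S,b(1,-1),sc(175,350)),(S,b(1,1),sc(328,268)),(S,ax(.157),sc(345,237)),
(T,b(1,1),tp(495,310)),(T,b(1,-1),tp(655,342)),(T,b(-1,1),tp(443,572)),(T,b(-1,-1),tp(607,598)),(T,ax(.107,.016),tp(647,157)),(T,ax(.157,.013),tp(678,42))]
x,res=fit(obs,[.52,-.26,0]);print('stand',x,'\n',res.round(1).tolist())
sc=lambda x,y:np.array([275+x/4-.5,110+y/4-.5]); tp=lambda x,y:np.array([45+(x-400)/2.963-.5,135+y/2.963-.5])
c=lambda i,j:np.array([.047*i,.042*j,.036])
obs=[(T,c(1,1),tp(588,160)),(T,c(-1,1),tp(606,250)),(T,c(1,-1),tp(675,141)),(T,c(-1,-1),tp(693,232)),
(S,c(-1,-1),sc(113,226)),(S,c(-1,1),sc(160,170)),(S,np.array([-.071,-.12,.044]),sc(45,265)),(S,np.array([-.071,.12,.044]),sc(175,102)),(T,np.array([-.071,.12,.044]),tp(527,292))]
x,res=fit(obs,[.52,.2,.2]);print('case',x,'\n',res.round(1).tolist())
for a in(1.5,1.6,1.75):
  for j in(-1,1):
    p=np.array([.071-.142*np.cos(a),.12*j,.044+.142*np.sin(a)]);w=R.from_euler('z',x[2]).apply(p)+[x[0],x[1],0]
    u=proj(S,w)[0];v=proj(T,w)[0];print(a,j,(u-[274.5,109.5])*4,(v-[44.5,134.5])*2.963+[400,0])
E
```

```text
stand [ 0.54740283 -0.24752688 -0.19177529] 
 [[-1.1, -0.8], [-0.0, 1.5], [1.5, 0.6], [-0.0, -0.3], [-0.7, -1.7], [1.3, -1.2], [-1.2, 0.1], [0.5, 2.0], [0.3, -0.1], [-0.4, 2.0]]
case [0.50211657 0.22069965 0.23689596] 
 [[-0.2, -1.7], [0.0, 0.5], [-0.2, -1.9], [0.3, -0.1], [-0.4, 0.1], [-0.5, -0.1], [-0.8, -0.1], [0.4, 0.3], [-0.8, 1.2]]
1.5 -1 [195.13665455 209.30674971] [707.86948214  74.46592114]
1.5 1 [329.23778146  37.10988057] [414.48499565 139.53023652]
1.6 -1 [211.55727694 216.28478393] [704.30419533  57.65631371]
1.6 1 [344.64544692  42.9316473 ] [411.19958547 122.4670653 ]
1.75 -1 [235.86313092 229.1895269 ] [699.93441196  33.3773911 ]
1.75 1 [367.27780977  54.1032275 ] [408.17162435  97.62105633]
```

The stand fits at (0.547, -0.248), yaw -0.19, and the case at (0.502, 0.221), yaw 0.237. The lid is about 1.75 rad open. I'll write a move planner and start.

```bash
cat >> h.py <<'E'
ST=[.5474,-.2475,-.1918]; CA=[.5021,.2207,.2369]
def axis_pt(t,u=0):  # point t along coupling axis ahead of mouth, u off it (up-perp)
    return R.from_euler('z',ST[2]).apply([.045+t*c35-u*s35,0,.135+t*s35+u*c35])+[ST[0],ST[1],0]
GR=[np.pi,-np.radians(35),ST[2]]
def rows(wps,start=None):
    """wps: list of (pos,rpy,nrows); prints tool-frame rows"""
    from plant import state
    if start is None:
        s=state(); start=(s['ee_pos'],s['tcp_rot'])
    p=np.array(start[0]);q=R.from_euler('xyz',start[1])
    for P,E,n in wps:
        P=np.array(P);Q=R.from_euler('xyz',E);out=[]
        dw=(q.inv()*Q).as_rotvec()/n; dp=(P-p)/n
        for i in range(n):
            # shift in axes before turn
            v=q.inv().apply(dp)/.04; w=np.degrees(dw)/5
            out.append(np.r_[v,w].round(2)); p=p+dp; q=q*R.from_rotvec(dw)
        print('->',P.round(4),n,'rows'); 
        for o in out: print(*o)
E
python3 - <<'E'
from h import *
print('mouth',axis_pt(0),'sleeve',axis_pt(-.022),'plug',axis_pt(.057))
pre=axis_pt(-.022,.15)
rows([((.25,.40,.30),[np.pi,0,-.25],8),((.40,-.05,.33),[np.pi,-.3,-.2],14),(pre,GR,8)])
E
```

```text
mouth [ 0.59157482 -0.25607818  0.135     ] sleeve [ 0.57388394 -0.25264284  0.12238132] plug [ 0.63741029 -0.26497883  0.16769386]
-> [0.25 0.4  0.3 ] 8 rows
0.43 0.7 -0.2 0.0 -0.0 -0.02
0.43 0.7 -0.2 0.0 -0.0 -0.02
0.43 0.7 -0.2 0.0 -0.0 -0.02
0.43 0.7 -0.2 0.0 -0.0 -0.02
0.43 0.7 -0.2 0.0 -0.0 -0.02
0.43 0.7 -0.2 0.0 -0.0 -0.02
0.42 0.7 -0.2 0.0 -0.0 -0.02
0.42 0.7 -0.2 0.0 -0.0 -0.02
-> [ 0.4  -0.05  0.33] 14 rows
0.46 0.71 -0.05 0.01 0.25 -0.04
0.46 0.71 -0.04 0.01 0.25 -0.04
0.46 0.72 -0.03 0.01 0.25 -0.04
0.45 0.72 -0.03 0.01 0.25 -0.04
0.45 0.72 -0.02 0.01 0.25 -0.04
0.45 0.72 -0.01 0.01 0.25 -0.04
0.45 0.72 0.0 0.01 0.25 -0.04
0.44 0.72 0.01 0.01 0.25 -0.04
0.44 0.73 0.02 0.01 0.25 -0.04
0.44 0.73 0.03 0.01 0.25 -0.04
0.43 0.73 0.04 0.01 0.25 -0.04
0.43 0.73 0.05 0.01 0.25 -0.04
0.43 0.73 0.06 0.01 0.25 -0.04
0.42 0.73 0.06 0.01 0.25 -0.04
-> [ 0.4894 -0.2362  0.2453] 8 rows
0.29 0.51 0.37 0.01 0.45 -0.01
0.28 0.52 0.38 0.01 0.45 -0.01
0.26 0.52 0.39 0.01 0.45 -0.01
0.25 0.52 0.4 0.01 0.45 -0.01
0.23 0.52 0.41 0.01 0.45 -0.01
0.21 0.52 0.42 0.01 0.45 -0.01
0.2 0.52 0.42 0.01 0.45 -0.01
0.18 0.52 0.43 0.01 0.45 -0.01
```

>>> jog_arm(motion=[{"dx":0.43,"dy":0.7,"dz":-0.2,"jaw":80},{"dx":0.43,"dy":0.7,"dz":-0.2},{"dx":0.43,"dy":0.7,"dz":-0.2},{"dx":0.43,"dy":0.7,"dz":-0.2},{"dx":0.43,"dy":0.7,"dz":-0.2},{"dx":0.43,"dy":0.7,"dz":-0.2},{"dx":0.43,"dy":0.7,"dz":-0.2},{"dx":0.43,"dy":0.7,"dz":-0.2},{"dx":0.46,"dy":0.71,"dz":-0.05,"ay":0.25},{"dx":0.46,"dy":0.71,"dz":-0.05,"ay":0.25}], grip_force=20)

```text
$.motion[0]: bad value
```

>>> jog_arm(motion=[{"dx":0.46,"dy":0.72,"dz":-0.03,"ay":0.25},{"dx":0.46,"dy":0.72,"dz":-0.03,"ay":0.25},{"dx":0.45,"dy":0.72,"dz":-0.02,"ay":0.25},{"dx":0.45,"dy":0.72,"dz":-0.01,"ay":0.25},{"dx":0.45,"dy":0.72,"dz":0,"ay":0.25},{"dx":0.44,"dy":0.72,"dz":0.01,"ay":0.25},{"dx":0.44,"dy":0.73,"dz":0.02,"ay":0.25},{"dx":0.44,"dy":0.73,"dz":0.03,"ay":0.25},{"dx":0.43,"dy":0.73,"dz":0.04,"ay":0.25},{"dx":0.43,"dy":0.73,"dz":0.05,"ay":0.25}])

```text
$.motion[0]: bad value
```

Run:
```python
from h import *
from plant import state
s=state();print(s['clock'],s['ee_pos'],s['tcp_rot'],s['joints'],s['wrist_force'])
rows([(axis_pt(-.022,.14),GR,10)])
```

```text
0.15 [0.17462369 0.65164911 0.23683682] [ 3.14031164e+00 -1.46030626e-04 -2.61858209e-01] [ 1.59712424e+00  3.59224619e-01  1.12634185e-02 -2.38249754e-04
 -1.22410483e+00 -2.88105122e-01] [-0.11942962 -0.31109979  0.99064194]
-> [ 0.4951 -0.2373  0.2371] 10 rows
1.35 1.94 0.0 0.03 0.7 -0.08
1.33 1.95 0.08 0.03 0.7 -0.08
1.31 1.96 0.16 0.03 0.7 -0.08
1.29 1.97 0.23 0.03 0.7 -0.08
1.26 1.98 0.3 0.03 0.7 -0.08
1.22 1.99 0.38 0.03 0.7 -0.08
1.19 1.99 0.44 0.03 0.7 -0.08
1.14 2.0 0.51 0.03 0.7 -0.08
1.1 2.01 0.58 0.03 0.7 -0.08
1.05 2.02 0.64 0.03 0.7 -0.08
```

All seven keys seem to be required in every row. I'll resend it that way.

>>> jog_arm(motion=[{"dx":0.43,"dy":0.7,"dz":-0.2,"ax":0,"ay":0,"az":0,"jaw":80},{"dx":0.43,"dy":0.7,"dz":-0.2,"ax":0,"ay":0,"az":0,"jaw":80},{"dx":0.43,"dy":0.7,"dz":-0.2,"ax":0,"ay":0,"az":0,"jaw":80},{"dx":0.43,"dy":0.7,"dz":-0.2,"ax":0,"ay":0,"az":0,"jaw":80},{"dx":0.43,"dy":0.7,"dz":-0.2,"ax":0,"ay":0,"az":0,"jaw":80},{"dx":0.43,"dy":0.7,"dz":-0.2,"ax":0,"ay":0,"az":0,"jaw":80},{"dx":0.43,"dy":0.7,"dz":-0.2,"ax":0,"ay":0,"az":0,"jaw":80},{"dx":0.43,"dy":0.7,"dz":-0.2,"ax":0,"ay":0,"az":0,"jaw":80},{"dx":0.46,"dy":0.71,"dz":-0.05,"ax":0,"ay":0.25,"az":0,"jaw":80},{"dx":0.46,"dy":0.71,"dz":-0.05,"ax":0,"ay":0.25,"az":0,"jaw":80}], grip_force=20)

```text
clock: 0.98
ee_pos: [0.2709, 0.334, 0.3063]
tcp_rot: [-3.141, -0.044, -0.262]
wrist_force: [0.0, 0.8, 0.1]
gripper_width: 0.0801
gripper_force: 0.0
```

>>> jog_arm(motion=[{"dx":0.46,"dy":0.72,"dz":-0.03,"ax":0,"ay":0.25,"az":0,"jaw":80},{"dx":0.46,"dy":0.72,"dz":-0.03,"ax":0,"ay":0.25,"az":0,"jaw":80},{"dx":0.45,"dy":0.72,"dz":-0.02,"ax":0,"ay":0.25,"az":0,"jaw":80},{"dx":0.45,"dy":0.72,"dz":-0.01,"ax":0,"ay":0.25,"az":0,"jaw":80},{"dx":0.45,"dy":0.72,"dz":0,"ax":0,"ay":0.25,"az":0,"jaw":80},{"dx":0.44,"dy":0.72,"dz":0.01,"ax":0,"ay":0.25,"az":0,"jaw":80},{"dx":0.44,"dy":0.73,"dz":0.02,"ax":0,"ay":0.25,"az":0,"jaw":80},{"dx":0.44,"dy":0.73,"dz":0.03,"ax":0,"ay":0.25,"az":0,"jaw":80},{"dx":0.43,"dy":0.73,"dz":0.04,"ax":0,"ay":0.25,"az":0,"jaw":80},{"dx":0.43,"dy":0.73,"dz":0.05,"ax":0,"ay":0.25,"az":0,"jaw":80}])

```text
clock: 1.82
ee_pos: [0.3661, 0.0085, 0.3288]
tcp_rot: [-3.141, -0.263, -0.261]
wrist_force: [2.2, 0.4, -0.3]
gripper_width: 0.0801
gripper_force: 0.0
```

Run:
```python
from h import *
from plant import state
s=state();print(s['clock'],s['ee_pos'],s['tcp_rot'],s['joints'],s['wrist_force'])
rows([(axis_pt(-.022,.14),GR,10)])
```

```text
1.8167 [0.36610834 0.00848999 0.32881026] [-3.14055315 -0.26347809 -0.2608264 ] [ 0.85908016 -0.44464275 -0.67316203  0.25046873 -1.23431309  0.3807664 ] [ 2.22238749  0.3746865  -0.29448548]
-> [ 0.4951 -0.2373  0.2371] 10 rows
0.39 0.51 0.34 0.03 0.4 -0.07
0.38 0.51 0.36 0.03 0.4 -0.07
0.36 0.52 0.37 0.03 0.4 -0.07
0.35 0.52 0.38 0.03 0.4 -0.07
0.33 0.52 0.39 0.03 0.4 -0.07
0.31 0.53 0.4 0.03 0.4 -0.07
0.3 0.53 0.41 0.03 0.4 -0.07
0.28 0.53 0.42 0.03 0.4 -0.07
0.26 0.54 0.42 0.03 0.4 -0.07
0.24 0.54 0.43 0.03 0.4 -0.07
```

>>> jog_arm(motion=[{"dx":0.39,"dy":0.51,"dz":0.34,"ax":0.03,"ay":0.4,"az":-0.07,"jaw":70},{"dx":0.38,"dy":0.51,"dz":0.36,"ax":0.03,"ay":0.4,"az":-0.07,"jaw":70},{"dx":0.36,"dy":0.52,"dz":0.37,"ax":0.03,"ay":0.4,"az":-0.07,"jaw":70},{"dx":0.35,"dy":0.52,"dz":0.38,"ax":0.03,"ay":0.4,"az":-0.07,"jaw":70},{"dx":0.33,"dy":0.52,"dz":0.39,"ax":0.03,"ay":0.4,"az":-0.07,"jaw":70},{"dx":0.31,"dy":0.53,"dz":0.4,"ax":0.03,"ay":0.4,"az":-0.07,"jaw":70},{"dx":0.3,"dy":0.53,"dz":0.41,"ax":0.03,"ay":0.4,"az":-0.07,"jaw":70},{"dx":0.28,"dy":0.53,"dz":0.42,"ax":0.03,"ay":0.4,"az":-0.07,"jaw":70},{"dx":0.26,"dy":0.54,"dz":0.42,"ax":0.03,"ay":0.4,"az":-0.07,"jaw":70},{"dx":0,"dy":0,"dz":0,"ax":0,"ay":0,"az":0,"jaw":70}])

```text
clock: 2.65
ee_pos: [0.481, -0.2148, 0.2423]
tcp_rot: [3.14, -0.573, -0.206]
wrist_force: [-0.7, 0.4, -0.9]
gripper_width: 0.0697
gripper_force: 0.0
```

Run:
```python
from h import *
from plant import state,vision
s=state();print(s['clock'],s['ee_pos'],s['tcp_rot'],s['joints'],s['wrist_force'])
w=vision.get_image('wrist');c=wristcal(w,s['ee_pos'],s['tcp_rot']);pickle.dump(c,open('w1.pkl','wb'))
im=cv2.resize(w['image'][:,:,::-1],(800,600),interpolation=cv2.INTER_CUBIC)
k=800/512
for t,u in[(.157,0),(.112,0),(.002,.016),(0,.0),(-.004,.018),(-.04,.018),(-.058,.016),(-.074,.023)]:
    u_=(proj(c,axis_pt(t,u))[0]+.5)*k; print(t,u,u_.round(1)); cv2.circle(im,tuple(u_.astype(int)),3,(0,255,0),-1)
cv2.imwrite('pics/w1.png',im)
rows([(axis_pt(-.022,.10),GR,5)])
```

```text
2.65 [ 0.48100388 -0.21484118  0.24231806] [ 3.1399559  -0.57334859 -0.20576289] [ 0.02006072 -0.20305986 -0.8802483   0.36330575 -0.35359673  1.0375018 ] [-0.65685212  0.40249978 -0.8612987 ]
0.157 0 [431.3 -41.4]
0.112 0 [430.9  42.3]
0.002 0.016 [431.4 222.7]
0 0.0 [429.9 221.8]
-0.004 0.018 [431.6 232.2]
-0.04 0.018 [431.1 284.2]
-0.058 0.016 [430.7 307.8]
-0.074 0.023 [431.2 332.6]
-> [ 0.5176 -0.2417  0.2043] 5 rows
0.07 0.1 0.28 0.02 0.09 -0.03
0.07 0.1 0.28 0.02 0.09 -0.03
0.07 0.1 0.28 0.02 0.09 -0.03
0.06 0.1 0.28 0.02 0.09 -0.03
0.06 0.1 0.28 0.02 0.09 -0.03
```

View pics/w1.png

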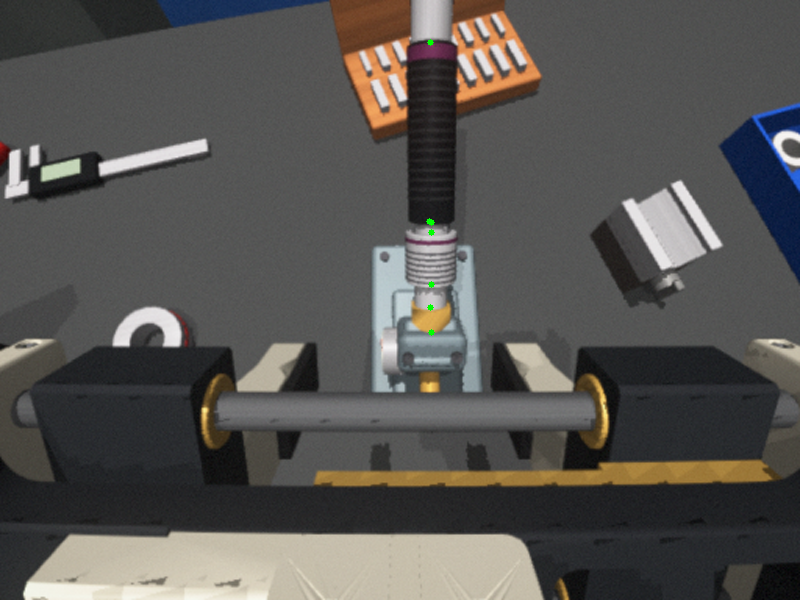

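The overlay on the wrist view matches: sleeve edges at rows 232 and 284, band at row 42, axis at column 431. Going down onto the sleeve.

Run:
```python
from h import *
rows([(axis_pt(-.022,.08),GR,4),(axis_pt(-.022,-.005),GR,5)])
```

```text
-> [ 0.5288 -0.2439  0.1879] 4 rows
0.09 0.12 0.47 0.03 0.11 -0.03
0.09 0.12 0.47 0.03 0.11 -0.03
0.08 0.12 0.47 0.03 0.11 -0.03
0.08 0.13 0.47 0.03 0.11 -0.03
-> [ 0.5767 -0.2532  0.1183] 5 rows
-0.0 -0.0 0.42 -0.0 -0.0 -0.0
-0.0 -0.0 0.42 -0.0 -0.0 -0.0
-0.0 -0.0 0.42 -0.0 -0.0 -0.0
-0.0 -0.0 0.42 -0.0 -0.0 -0.0
-0.0 -0.0 0.42 -0.0 -0.0 -0.0
```

>>> jog_arm(motion=[{"dx":0.09,"dy":0.12,"dz":0.47,"ax":0.03,"ay":0.11,"az":-0.03,"jaw":70},{"dx":0.09,"dy":0.12,"dz":0.47,"ax":0.03,"ay":0.11,"az":-0.03,"jaw":70},{"dx":0.08,"dy":0.12,"dz":0.47,"ax":0.03,"ay":0.11,"az":-0.03,"jaw":70},{"dx":0.08,"dy":0.13,"dz":0.47,"ax":0.03,"ay":0.11,"az":-0.03,"jaw":70},{"dx":0,"dy":0,"dz":0.4,"ax":0,"ay":0,"az":0,"jaw":70},{"dx":0,"dy":0,"dz":0.4,"ax":0,"ay":0,"az":0,"jaw":70},{"dx":0,"dy":0,"dz":0.4,"ax":0,"ay":0,"az":0,"jaw":70},{"dx":0,"dy":0,"dz":0,"ax":0,"ay":0,"az":0,"jaw":70},{"dx":0,"dy":0,"dz":0,"ax":0,"ay":0,"az":0,"jaw":70}])

```text
clock: 3.45
ee_pos: [0.5572, -0.2526, 0.1608]
tcp_rot: [-3.116, -0.598, -0.188]
wrist_force: [0.1, -0.2, -0.0]
gripper_width: 0.0702
gripper_force: 0.0
```

Run:
```python
from h import *
from plant import state,vision
s=state();print(s['clock'],s['ee_pos'],s['tcp_rot'],s['wrist_force'])
rows([(axis_pt(-.022,-.005),GR,3)])
```

```text
3.45 [ 0.5571996  -0.25263149  0.16077938] [-3.11606407 -0.59798586 -0.18781479] [ 0.10620101 -0.24550487 -0.04960443]
-> [ 0.5767 -0.2532  0.1183] 3 rows
-0.07 -0.02 0.38 -0.11 0.05 0.01
-0.07 -0.02 0.38 -0.11 0.05 0.01
-0.07 -0.02 0.38 -0.11 0.05 0.01
```

>>> jog_arm(motion=[{"dx":-0.07,"dy":-0.02,"dz":0.38,"ax":-0.11,"ay":0.05,"az":0,"jaw":70},{"dx":-0.07,"dy":-0.02,"dz":0.38,"ax":-0.11,"ay":0.05,"az":0,"jaw":70},{"dx":-0.07,"dy":-0.02,"dz":0.38,"ax":-0.11,"ay":0.05,"az":0,"jaw":60},{"dx":0,"dy":0,"dz":0,"ax":0,"ay":0,"az":0,"jaw":50},{"dx":0,"dy":0,"dz":0,"ax":0,"ay":0,"az":0,"jaw":45},{"dx":0,"dy":0,"dz":0,"ax":0,"ay":0,"az":0,"jaw":42},{"dx":0,"dy":0,"dz":0,"ax":0,"ay":0,"az":0,"jaw":38}])

```text
clock: 4.03
ee_pos: [0.5755, -0.2618, 0.1242]
tcp_rot: [-3.109, -0.6, -0.181]
wrist_force: [8.6, 38.9, -8.8]
gripper_width: 0.0493
gripper_force: 20.0
```

Run:
```python
from h import *
from plant import state,vision
s=state();print(s['clock'],s['ee_pos'],s['tcp_rot'],s['wrist_force'],s['gripper_width'])
rows([(axis_pt(-.022,-.005),GR,1)])
```

```text
4.0333 [ 0.57553161 -0.26182186  0.124228  ] [-3.10919375 -0.60049446 -0.18100011] [ 8.64099609 38.92953818 -8.7762869 ] 0.04934543468612219
-> [ 0.5767 -0.2532  0.1183] 1 rows
-0.09 -0.21 0.12 -0.44 0.12 0.1
```

The jaws stopped at 49 mm with a side load, so the grip is off-centre. Opening to see where the tool settles.

>>> jog_arm(motion=[{"dx":0,"dy":0,"dz":0,"ax":0,"ay":0,"az":0,"jaw":65},{"dx":0,"dy":0,"dz":0,"ax":0,"ay":0,"az":0,"jaw":65},{"dx":0,"dy":0,"dz":0,"ax":0,"ay":0,"az":0,"jaw":65},{"dx":0,"dy":0,"dz":0,"ax":0,"ay":0,"az":0,"jaw":65}])

```text
clock: 4.37
ee_pos: [0.5742, -0.2659, 0.125]
tcp_rot: [-3.109, -0.602, -0.188]
wrist_force: [0.6, 0.1, 0.8]
gripper_width: 0.0644
gripper_force: 0.0
```

Run:
```python
from h import *
from plant import state,vision
s=state();print(s['clock'],s['ee_pos'],s['tcp_rot'],s['wrist_force'],s['gripper_width'],s['dq'])
w=vision.get_image('wrist');c=wristcal(w,s['ee_pos'],s['tcp_rot']);pickle.dump(c,open('w2.pkl','wb'))
T=vision.get_image('top')
print(s['joints'])
im=cv2.resize(w['image'][:,:,::-1],(640,480),interpolation=cv2.INTER_CUBIC);k=640/512
for t,u in[(.157,0),(.112,.016),(.002,.016),(-.004,.018),(-.04,.018)]:
    u_=(proj(c,axis_pt(t,u))[0]+.5)*k; print(t,u,u_.round(1)); cv2.circle(im,tuple(u_.astype(int)),3,(0,255,0),-1)
cv2.imwrite('pics/w2.png',im)
rows([(axis_pt(-.022,-.005),GR,1)])
```

```text
4.3667 [ 0.57423806 -0.26586353  0.12498648] [-3.10885956 -0.60173821 -0.18843268] [0.61442782 0.05483047 0.77530563] 0.0644091469847658 [-0.01024025  0.0084366   0.00895536 -0.01451473  0.00098373  0.01366021]
[-0.1272515   0.17794915 -0.77581966  0.13201988 -0.01463973  1.38836554]
0.157 0 [ 288.1 -155.8]
0.112 0.016 [284.3 -31.1]
0.002 0.016 [291.7 274.8]
-0.004 0.018 [291.5 289.9]
-0.04 0.018 [293.6 362.3]
-> [ 0.5767 -0.2532  0.1183] 1 rows
-0.09 -0.33 0.14 -0.39 0.11 0.02
```

View pics/w2.png

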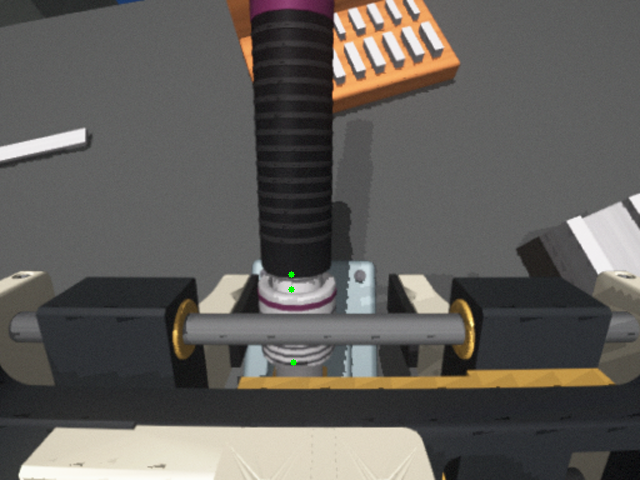

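Joint 5 has reached its limit at 0, so a 35° tilt can't be reached with this wrist. Grasping the cylinder at about 20° tilt still clears the handle, so I'll move to that.

```bash
cat >> h.py <<'E'
def tz(rpy): return R.from_euler('xyz',rpy).as_matrix()[:,2]
G2=[np.pi,-np.radians(20),ST[2]]
def gp(t,dep,E=G2): return axis_pt(t)+dep*tz(E)   # TCP dep past the axis along tool z
E
python3 - <<'E'
from h import *
rows([(gp(-.022,.005),G2,5)])
E
```

```text
-> [ 0.5756 -0.253   0.1177] 5 rows
-0.02 -0.07 0.03 -0.08 -0.58 0.01
-0.02 -0.07 0.03 -0.08 -0.58 0.01
-0.02 -0.07 0.03 -0.08 -0.58 0.01
-0.02 -0.07 0.03 -0.08 -0.58 0.01
-0.02 -0.07 0.03 -0.08 -0.58 0.01
```

>>> jog_arm(motion=[{"dx":-0.02,"dy":-0.07,"dz":0,"ax":-0.08,"ay":-0.58,"az":0,"jaw":70},{"dx":-0.02,"dy":-0.07,"dz":0,"ax":-0.08,"ay":-0.58,"az":0,"jaw":70},{"dx":-0.02,"dy":-0.07,"dz":0,"ax":-0.08,"ay":-0.58,"az":0,"jaw":70},{"dx":-0.02,"dy":-0.07,"dz":0,"ax":-0.08,"ay":-0.58,"az":0,"jaw":70},{"dx":-0.02,"dy":-0.07,"dz":0,"ax":-0.08,"ay":-0.58,"az":0,"jaw":70},{"dx":0,"dy":0,"dz":0,"ax":0,"ay":0,"az":0,"jaw":70},{"dx":0,"dy":0,"dz":0,"ax":0,"ay":0,"az":0,"jaw":70}])

```text
clock: 5.05
ee_pos: [0.574, -0.252, 0.1224]
tcp_rot: [3.138, -0.349, -0.185]
wrist_force: [-0.1, -0.7, -1.0]
gripper_width: 0.0698
gripper_force: 0.0
```

Run:
```python
from h import *
from plant import state,vision
s=state();print(s['clock'],s['ee_pos'],s['tcp_rot'],s['wrist_force'],s['joints'])
rows([(gp(-.022,.005),G2,2)])
```

```text
5.05 [ 0.57396942 -0.2519713   0.12235732] [ 3.13764632 -0.34933069 -0.18539075] [-0.14973048 -0.65716636 -0.97548184] [-0.07944457  0.21842665 -0.57930747  0.09687342 -0.42769956  1.38299584]
-> [ 0.5756 -0.253   0.1177] 2 rows
0.0 0.01 0.06 0.01 -0.0 0.03
0.0 0.01 0.06 0.01 -0.0 0.03
```

>>> jog_arm(motion=[{"dx":0,"dy":0.02,"dz":0.06,"ax":0,"ay":0,"az":0.05,"jaw":60},{"dx":0,"dy":0,"dz":0.06,"ax":0,"ay":0,"az":0,"jaw":50},{"dx":0,"dy":0,"dz":0,"ax":0,"ay":0,"az":0,"jaw":42},{"dx":0,"dy":0,"dz":0,"ax":0,"ay":0,"az":0,"jaw":38},{"dx":0,"dy":0,"dz":0,"ax":0,"ay":0,"az":0,"jaw":36},{"dx":0,"dy":0,"dz":0,"ax":0,"ay":0,"az":0,"jaw":30},{"dx":0,"dy":0,"dz":0,"ax":0,"ay":0,"az":0,"jaw":30}], grip_force=20)

```text
clock: 5.63
ee_pos: [0.5747, -0.2534, 0.1176]
tcp_rot: [3.138, -0.347, -0.19]
wrist_force: [-0.1, -5.1, -0.9]
gripper_width: 0.0348
gripper_force: 20.0
```

Run:
```python
from h import *
from plant import state
s=state();print(s['ee_pos'],s['tcp_rot'],s['wrist_force'])
q=R.from_euler('xyz',s['tcp_rot']); a=(axis_pt(.01)-axis_pt(0))/.01
print('axis in tool',q.inv().apply(a), 'force tool',q.inv().apply(s['wrist_force']))
```

```text
[ 0.57468513 -0.25337109  0.11759726] [ 3.13843795 -0.34744515 -0.18950743] [-0.0901063  -5.14665539 -0.8606563 ]
axis in tool [ 0.96550307  0.00269939 -0.26037769] force tool [0.53531418 5.06796488 1.12520257]
```

>>> jog_arm(motion=[{"dx":0,"dy":0,"dz":0,"ax":0,"ay":0,"az":0,"jaw":28},{"dx":0,"dy":0,"dz":0,"ax":0,"ay":0,"az":0,"jaw":28},{"dx":-0.07,"dy":0,"dz":0.019,"ax":0,"ay":0,"az":0,"jaw":28},{"dx":-0.07,"dy":0,"dz":0.019,"ax":0,"ay":0,"az":0,"jaw":28},{"dx":-0.07,"dy":0,"dz":0.019,"ax":0,"ay":0,"az":0,"jaw":28},{"dx":-0.07,"dy":0,"dz":0.019,"ax":0,"ay":0,"az":0,"jaw":28},{"dx":0,"dy":0,"dz":0,"ax":0,"ay":0,"az":0,"jaw":28},{"dx":0,"dy":0,"dz":0,"ax":0,"ay":0,"az":0,"jaw":28}], grip_force=45)

```text
clock: 6.3
ee_pos: [0.5686, -0.2522, 0.1132]
tcp_rot: [3.138, -0.354, -0.189]
wrist_force: [4.9, -10.6, 1.0]
gripper_width: 0.0344
gripper_force: 45.0
```

Run:
```python
from h import *
from plant import state,vision
s=state()
q=R.from_euler('xyz',s['tcp_rot']); a=(axis_pt(.01)-axis_pt(0))/.01
print('along axis',(s['ee_pos']-np.array([.57469,-.25337,.1176]))@a,'F along a',np.dot(s['wrist_force'],a),s['tcp_rot'])
w=vision.get_image('wrist');c=wristcal(w,s['ee_pos'],s['tcp_rot'])
im=w['image'][:,:,::-1].copy()
for t,u in[(.112,.016),(.122,.016),(.002,.016),(.012,.016)]:
    u_=(proj(c,axis_pt(t,u))[0]); print(t,u,u_.round(1)); cv2.circle(im,tuple((u_+.5).astype(int)),2,(0,255,0),-1)
cv2.imwrite('pics/w3.png',im)
```

```text
along axis -0.007614070563290956 F along a 6.182777250002994 [ 3.13837997 -0.35395986 -0.18865777]
0.112 0.016 [ 258.  -107.2]
0.122 0.016 [ 258.1 -156.8]
0.002 0.016 [257.4 215.1]
0.012 0.016 [257.4 197.3]
```

View pics/w3.png

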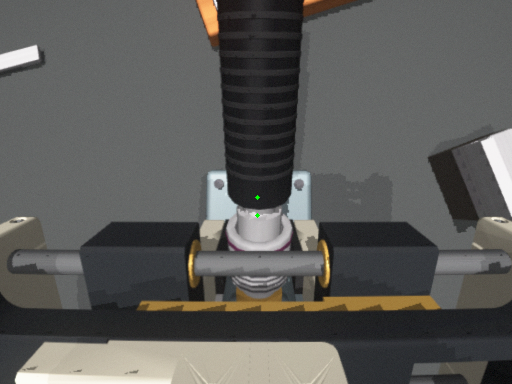

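The wrist view shows the sleeve back and the handle's rear edge at about row 206. Predicted rows are 215 locked and 197 popped, so this is unclear. The travel is only 7.6 mm, so I'll pull a little further.

>>> jog_arm(motion=[{"dx":-0.05,"dy":0,"dz":0.013,"ax":0,"ay":0,"az":0,"jaw":28},{"dx":-0.05,"dy":0,"dz":0.013,"ax":0,"ay":0,"az":0,"jaw":28},{"dx":0,"dy":0,"dz":0,"ax":0,"ay":0,"az":0,"jaw":28},{"dx":0,"dy":0,"dz":0,"ax":0,"ay":0,"az":0,"jaw":28}])

```text
clock: 6.68
ee_pos: [0.567, -0.2518, 0.1121]
tcp_rot: [3.138, -0.357, -0.188]
wrist_force: [8.9, -12.2, 1.9]
gripper_width: 0.0349
gripper_force: 45.0
```

Run:
```python
from h import *
from plant import state,vision
s=state()
q=R.from_euler('xyz',s['tcp_rot']); a=(axis_pt(.01)-axis_pt(0))/.01
print('along axis',(s['ee_pos']-np.array([.57469,-.25337,.1176]))@a,'F along a',np.dot(s['wrist_force'],a),s['tcp_rot'])
w=vision.get_image('wrist');c=wristcal(w,s['ee_pos'],s['tcp_rot'])
for t,u in[(.002,.016),(.012,.016)]: print(t,proj(c,axis_pt(t,u))[0].round(1))
# handle rear edge: column brightness along x=257
print(w['image'][180:240:2,250:265].mean((1,2)).round(0))
S=vision.get_image('scene');old=d['scene']['image']
a0,b0=old[200:300,190:290,::-1],S['image'][200:300,190:290,::-1]
o=np.hstack([cv2.resize(x,(400,400),interpolation=cv2.INTER_CUBIC) for x in(a0,b0)])
cv2.imwrite('pics/s3.png',o)
for t in(.107,.117,.157,.167): print(t,proj(S,axis_pt(t))[0])
```

```text
along axis -0.009590243430357344 F along a 10.186812029591827 [ 3.13831664 -0.35738265 -0.18807897]
0.002 [257.5 211.4]
0.012 [257.6 193.3]
[ 35.  35.  37.  35.  35.  36.  36.  35.  43. 138. 155. 193. 223. 223.
 224. 224. 220. 192. 195. 200. 185. 185. 185. 185. 185. 186. 185. 185.
 185. 186.]
0.107 [248.38353383 251.51894036]
0.117 [249.97631968 252.56330055]
0.157 [256.59226636 256.89909363]
0.167 [258.31020429 258.02438251]
```

View pics/s3.png

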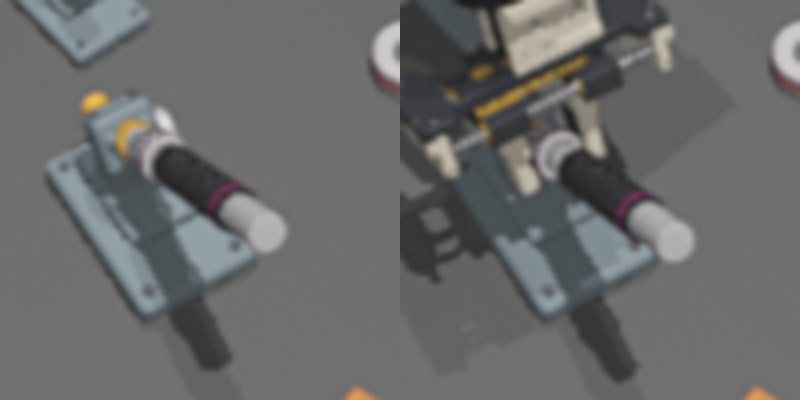

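The scene pair shows the head moved outwards and down, from (266,230) to (275,242) in crop pixels. The plug has popped and droops slightly. I'll release the sleeve and slide out over the handle.

>>> jog_arm(motion=[{"dx":0.06,"dy":0,"dz":-0.016,"ax":0,"ay":0,"az":0,"jaw":28},{"dx":0,"dy":0,"dz":0,"ax":0,"ay":0,"az":0,"jaw":45},{"dx":0,"dy":0,"dz":0,"ax":0,"ay":0,"az":0,"jaw":60},{"dx":0,"dy":0,"dz":0,"ax":0,"ay":0,"az":0,"jaw":66},{"dx":0,"dy":0,"dz":0,"ax":0,"ay":0,"az":0,"jaw":66}], grip_force=20)

```text
clock: 7.2
ee_pos: [0.5638, -0.2506, 0.1096]
tcp_rot: [3.139, -0.347, -0.189]
wrist_force: [0.2, 0.0, 0.5]
gripper_width: 0.0551
gripper_force: 0.0
```

```bash
cat >> h.py <<'E'
G3=[np.pi,-np.radians(26),ST[2]]
E
python3 - <<'E'
from h import *
from plant import state
s=state();print(s['ee_pos'],s['tcp_rot'],s['wrist_force'])
rows([(axis_pt(.067,-.002),G3,8)])
E
```

```text
[ 0.56381078 -0.25055036  0.10961852] [ 3.1391178  -0.34682411 -0.18942234] [0.15398043 0.04911217 0.50767608]
-> [ 0.6466 -0.2668  0.1718] 8 rows
0.31 0.0 -0.09 0.0 0.15 0.0
0.32 0.0 -0.09 0.0 0.15 0.0
0.32 0.0 -0.08 0.0 0.15 0.0
0.32 0.0 -0.08 0.0 0.15 0.0
0.32 0.0 -0.08 0.0 0.15 0.0
0.32 0.0 -0.07 0.0 0.15 0.0
0.32 0.0 -0.07 0.0 0.15 0.0
0.32 0.0 -0.06 0.0 0.15 0.0
```

>>> jog_arm(motion=[{"dx":0.31,"dy":0,"dz":-0.09,"ax":0,"ay":0.15,"az":0,"jaw":66},{"dx":0.32,"dy":0,"dz":-0.09,"ax":0,"ay":0.15,"az":0,"jaw":66},{"dx":0.32,"dy":0,"dz":-0.08,"ax":0,"ay":0.15,"az":0,"jaw":66},{"dx":0.32,"dy":0,"dz":-0.08,"ax":0,"ay":0.15,"az":0,"jaw":66},{"dx":0.32,"dy":0,"dz":-0.08,"ax":0,"ay":0.15,"az":0,"jaw":66},{"dx":0.32,"dy":0,"dz":-0.07,"ax":0,"ay":0.15,"az":0,"jaw":66},{"dx":0.32,"dy":0,"dz":-0.07,"ax":0,"ay":0.15,"az":0,"jaw":66},{"dx":0.32,"dy":0,"dz":-0.06,"ax":0,"ay":0.15,"az":0,"jaw":66},{"dx":0,"dy":0,"dz":0,"ax":0,"ay":0,"az":0,"jaw":60},{"dx":0,"dy":0,"dz":0,"ax":0,"ay":0,"az":0,"jaw":60}])

```text
clock: 8.03
ee_pos: [0.6478, -0.2666, 0.1721]
tcp_rot: [3.139, -0.453, -0.189]
wrist_force: [-0.1, 0.6, -1.3]
gripper_width: 0.0612
gripper_force: 0.0
```

Run:
```python
from h import *
from plant import state
s=state();print(s['ee_pos'],s['tcp_rot'],s['wrist_force'],s['joints'])
rows([(axis_pt(.067,-.002),G3,1)])
```

```text
[ 0.64780715 -0.26663166  0.17213735] [ 3.13909267 -0.45256767 -0.18930106] [-0.10020704  0.60663241 -1.33019781] [-0.08980009  0.23579775 -0.46206134  0.11164314 -0.42488086  1.37945755]
-> [ 0.6466 -0.2668  0.1718] 1 rows
-0.03 0.01 -0.01 0.02 0.01 0.03
```

>>> jog_arm(motion=[{"dx":0,"dy":0,"dz":0,"ax":0,"ay":0,"az":0,"jaw":48},{"dx":0,"dy":0,"dz":0,"ax":0,"ay":0,"az":0,"jaw":38},{"dx":0,"dy":0,"dz":0,"ax":0,"ay":0,"az":0,"jaw":33},{"dx":0,"dy":0,"dz":0,"ax":0,"ay":0,"az":0,"jaw":26},{"dx":0,"dy":0,"dz":0,"ax":0,"ay":0,"az":0,"jaw":26},{"dx":0,"dy":0,"dz":0,"ax":0,"ay":0,"az":0,"jaw":26}], grip_force=35)

```text
clock: 8.53
ee_pos: [0.6473, -0.2667, 0.1719]
tcp_rot: [3.139, -0.452, -0.189]
wrist_force: [-0.5, -1.5, 0.5]
gripper_width: 0.031
gripper_force: 35.0
```

>>> jog_arm(motion=[{"dx":0.15,"dy":0,"dz":-0.024,"ax":0,"ay":0,"az":0,"jaw":26},{"dx":0.2,"dy":0,"dz":-0.03,"ax":0,"ay":0,"az":0,"jaw":26},{"dx":0.2,"dy":0,"dz":-0.03,"ax":0,"ay":0,"az":0,"jaw":26},{"dx":0.2,"dy":0,"dz":-0.03,"ax":0,"ay":0,"az":0,"jaw":26},{"dx":0.25,"dy":0,"dz":-0.04,"ax":0,"ay":0,"az":0,"jaw":26},{"dx":0.25,"dy":0,"dz":-0.04,"ax":0,"ay":0,"az":0,"jaw":26},{"dx":0.25,"dy":0,"dz":-0.04,"ax":0,"ay":0,"az":0,"jaw":26},{"dx":0,"dy":0,"dz":-0.5,"ax":0,"ay":0,"az":0,"jaw":26},{"dx":0,"dy":0,"dz":-0.5,"ax":0,"ay":0,"az":0,"jaw":26},{"dx":0,"dy":0,"dz":0,"ax":0,"ay":0,"az":0,"jaw":26}])

```text
clock: 9.37
ee_pos: [0.6809, -0.2728, 0.2475]
tcp_rot: [3.139, -0.458, -0.188]
wrist_force: [0.8, -0.3, -1.5]
gripper_width: 0.0313
gripper_force: 35.0
```

Run:
```python
from h import *
from plant import state,vision
s=state();print(s['ee_pos'],s['tcp_rot'],s['wrist_force'],s['joints'],s['gripper_width'],s['gripper_force'])
w=vision.get_image('wrist');T=vision.get_image('top')
o=np.hstack([cv2.resize(w['image'][:,:,::-1],(480,360),interpolation=cv2.INTER_CUBIC),cv2.resize(T['image'][60:220,240:380,::-1],(315,360),interpolation=cv2.INTER_CUBIC)])
cv2.imwrite('pics/w4.png',o)
pickle.dump((s,w),open('w4.pkl','wb'))
```

```text
[ 0.68087166 -0.27283293  0.24746758] [ 3.13855693 -0.45830001 -0.1883301 ] [ 0.7733992  -0.32123912 -1.54076491] [-0.09416938  0.21496768 -0.28670415  0.07749498 -0.61425506  1.42292133] 0.03126178437481315 34.992746114730835
```

View pics/w4.png

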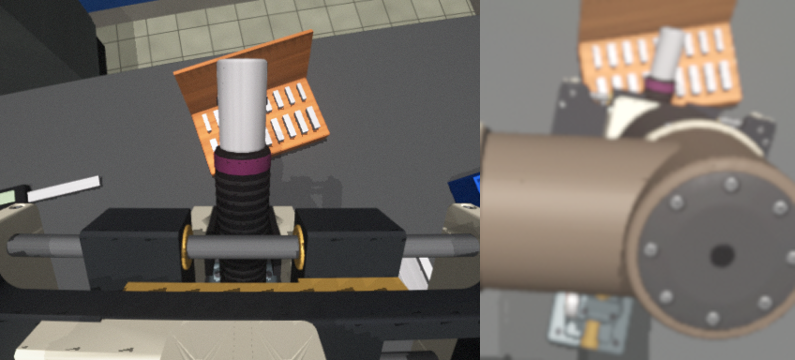

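The wrist view shows the plug held, drawn clear of the stand: head end at row 60, head/handle step at row 150. The arm hides the sleeve in the top view, so I'll check that later. Next: plug offset and tilt in the hand, and the carry plan.

```bash
cat >> h.py <<'E'
NE=[CA[0],CA[1],.036]
E
python3 - <<'E'
from h import *
s,w=pickle.load(open('w4.pkl','rb'))
c=wristcal(w,[0,0,0],[0,0,0])
g=w['image'].astype(float)[:,250:267].mean(1)
print('rows',[(i,g[i].round(0).tolist()) for i in list(range(58,70,1))])
print([(i,g[i].round(0).tolist()) for i in range(150,192,2)])
def f(x):
    de,sx,sz=x; ca,sa=np.cos(de),np.sin(de)
    P=lambda t,u,y=0:np.array([sx+t*ca+u*sa*1, y, sz-(-t*sa*-1)*1-u*ca]) # head tilts toward -z(up) by de
    P=lambda t,u,y=0:np.array([sx+t*ca-u*sa, y, sz-t*sa-u*ca])
    e=proj(c,P(.100,.013))[0][1]; b=proj(c,P(.055,.016))[0][1]
    return [e-62.5,b-159.5,sz*300]
r_=least_squares(f,[.1,0,0]);print(np.degrees(r_.x[0]),r_.x[1:],r_.fun)
E
```

```text
rows [(58, [120.0, 77.0, 49.0]), (59, [105.0, 68.0, 45.0]), (60, [103.0, 67.0, 45.0]), (61, [113.0, 81.0, 62.0]), (62, [156.0, 140.0, 132.0]), (63, [211.0, 206.0, 207.0]), (64, [227.0, 223.0, 224.0]), (65, [223.0, 219.0, 220.0]), (66, [216.0, 212.0, 213.0]), (67, [211.0, 208.0, 208.0]), (68, [210.0, 207.0, 208.0]), (69, [210.0, 206.0, 208.0])]
[(150, [207.0, 203.0, 204.0]), (152, [207.0, 203.0, 204.0]), (154, [206.0, 203.0, 204.0]), (156, [206.0, 203.0, 203.0]), (158, [206.0, 203.0, 204.0]), (160, [200.0, 196.0, 197.0]), (162, [150.0, 147.0, 148.0]), (164, [38.0, 33.0, 33.0]), (166, [42.0, 38.0, 39.0]), (168, [46.0, 42.0, 43.0]), (170, [72.0, 40.0, 58.0]), (172, [111.0, 47.0, 84.0]), (174, [107.0, 46.0, 81.0]), (176, [112.0, 47.0, 85.0]), (178, [112.0, 47.0, 85.0]), (180, [112.0, 47.0, 85.0]), (182, [111.0, 46.0, 84.0]), (184, [110.0, 45.0, 83.0]), (186, [93.0, 41.0, 71.0]), (188, [34.0, 30.0, 32.0]), (190, [31.0, 28.0, 29.0])]
-1.3719037128469953 [-3.98738306e-03  9.22044696e-25] [9.66338121e-13 7.38964445e-13 2.76613409e-22]
```

Run:
```python
from h import *
s,w=pickle.load(open('w4.pkl','rb'))
c=wristcal(w,[0,0,0],[0,0,0])
im=w['image'].astype(int)
def width(row,lo=200,hi=320):
    g=im[row].mean(1); return [int(v) for v in g[222:296:1]]
sat=lambda row: [i for i in range(215,305) if im[row,i,0]-im[row,i,1]>25]
for rr in(174,180,184): a=sat(rr);print(rr,a[0],a[-1],len(a))
for rr in(75,110,150):
    g=im[rr].min(1); a=[i for i in range(215,305) if g[i]>120]; print('head',rr,a[0],a[-1],len(a))
for sz in(-.005,0,.005):
  def f(x):
    de,sx=x; ca,sa=np.cos(de),np.sin(de)
    P=lambda t,u:np.array([sx+t*ca-u*sa,0,sz-t*sa-u*ca])
    return [proj(c,P(.100,.013))[0][1]-62.3,proj(c,P(.055,.013))[0][1]-162.5]
  q=least_squares(f,[.1,0]);print(sz,np.degrees(q.x[0]),q.x[1])
for de in(0,.1,.2):  # predicted head widths at t=.095,.075,.058
  print(de,[ (np.diff(proj(c,[[t*np.cos(de),-.013,-t*np.sin(de)],[t*np.cos(de),.013,-t*np.sin(de)]])[:,0])[0].round(1),proj(c,[t*np.cos(de),0,-t*np.sin(de)])[0][1].round(0)) for t in(.095,.078,.06)])
```

```text
174 221 286 66
180 223 285 62
184 224 277 46
head 75 232 282 51
head 110 233 302 60
head 150 223 289 61
-0.005 -0.46782550812436874 -0.004653334178831882
0 3.648476195777357 -0.0038257401177440534
0.005 8.607360884177977 -0.002277131158936278
0 [(np.float64(51.7), np.float64(68.0)), (np.float64(50.2), np.float64(104.0)), (np.float64(48.5), np.float64(139.0))]
0.1 [(np.float64(55.3), np.float64(67.0)), (np.float64(52.9), np.float64(104.0)), (np.float64(50.5), np.float64(140.0))]
0.2 [(np.float64(59.3), np.float64(67.0)), (np.float64(55.8), np.float64(107.0)), (np.float64(52.5), np.float64(144.0))]
```

```bash
cat >> h.py <<'E'
def nestR(phi=20,dl=2.5):
    Rz=R.from_euler('z',CA[2]); f,e=np.radians(phi),np.radians(dl)
    x=np.array([0,-1.,0]); z=np.array([np.sin(f),0,-np.cos(f)])
    M=np.c_[x,np.cross(z,x),z]
    M=Rz.as_matrix()@M@R.from_euler('y',e).as_matrix()
    return R.from_matrix(M)
def nestP(h,q,s=-.004,sz=-.002,off=(0,0)): return np.array(NE)+[0,0,h]+R.from_euler('z',CA[2]).apply([off[0],off[1],0])-q.apply([s,0,sz])
E
python3 - <<'E'
from h import *
q=nestR();E=q.as_euler('xyz');print(E,q.as_matrix()[:,0])
Eh=(R.from_euler('xyz',[3.1386,-.458,-.188])); 
from scipy.spatial.transform import Slerp
mid=Slerp([0,1],R.concatenate([Eh,q]))(.5).as_euler('xyz')
rows([((.52,-.05,.34),mid,10),(nestP(.26,q),E,10),(nestP(.12,q),E,4)])
E
```

```text
[-2.79222065 -0.0410003  -1.34882814] [ 0.21996494 -0.97464627  0.04098882]
-> [ 0.52 -0.05  0.34] 10 rows
-0.34 -0.47 -0.44 0.01 -0.09 0.67
-0.37 -0.45 -0.43 0.01 -0.09 0.67
-0.4 -0.43 -0.43 0.01 -0.09 0.67
-0.43 -0.4 -0.42 0.01 -0.09 0.67
-0.46 -0.38 -0.42 0.01 -0.09 0.67
-0.48 -0.35 -0.42 0.01 -0.09 0.67
-0.5 -0.32 -0.41 0.01 -0.09 0.67
-0.52 -0.29 -0.41 0.01 -0.09 0.67
-0.54 -0.26 -0.4 0.01 -0.09 0.67
-0.56 -0.23 -0.4 0.01 -0.09 0.67
-> [0.5037 0.2169 0.2943] 10 rows
-0.52 -0.43 0.06 0.01 -0.1 0.67
-0.54 -0.4 0.07 0.01 -0.1 0.67
-0.57 -0.37 0.07 0.01 -0.1 0.67
-0.59 -0.33 0.08 0.01 -0.1 0.67
-0.6 -0.3 0.09 0.01 -0.1 0.67
-0.62 -0.26 0.09 0.01 -0.1 0.67
-0.63 -0.22 0.1 0.01 -0.1 0.67
-0.64 -0.19 0.1 0.01 -0.1 0.67
-0.65 -0.15 0.11 0.01 -0.1 0.67
-0.66 -0.11 0.11 0.01 -0.1 0.67
-> [0.5037 0.2169 0.1543] 4 rows
-0.04 0.3 0.82 -0.0 0.0 0.0
-0.04 0.3 0.82 -0.0 0.0 0.0
-0.04 0.3 0.82 -0.0 0.0 0.0
-0.04 0.3 0.82 -0.0 0.0 0.0
```

>>> jog_arm(motion=[{"dx":-0.34,"dy":-0.47,"dz":-0.44,"ax":0,"ay":-0.1,"az":0.67,"jaw":26},{"dx":-0.37,"dy":-0.45,"dz":-0.43,"ax":0,"ay":-0.1,"az":0.67,"jaw":26},{"dx":-0.4,"dy":-0.43,"dz":-0.43,"ax":0,"ay":-0.1,"az":0.67,"jaw":26},{"dx":-0.43,"dy":-0.4,"dz":-0.42,"ax":0,"ay":-0.1,"az":0.67,"jaw":26},{"dx":-0.46,"dy":-0.38,"dz":-0.42,"ax":0,"ay":-0.1,"az":0.67,"jaw":26},{"dx":-0.48,"dy":-0.35,"dz":-0.42,"ax":0,"ay":-0.1,"az":0.67,"jaw":26},{"dx":-0.5,"dy":-0.32,"dz":-0.41,"ax":0,"ay":-0.1,"az":0.67,"jaw":26},{"dx":-0.52,"dy":-0.29,"dz":-0.41,"ax":0,"ay":-0.1,"az":0.67,"jaw":26},{"dx":-0.54,"dy":-0.26,"dz":-0.4,"ax":0,"ay":-0.1,"az":0.67,"jaw":26},{"dx":-0.56,"dy":-0.23,"dz":-0.4,"ax":0,"ay":-0.1,"az":0.67,"jaw":26}])

```text
clock: 10.3
ee_pos: [0.5196, -0.0491, 0.3386]
tcp_rot: [-2.913, -0.292, -0.806]
wrist_force: [0.5, 1.3, -2.5]
gripper_width: 0.0311
gripper_force: 35.0
```

>>> jog_arm(motion=[{"dx":-0.52,"dy":-0.43,"dz":0.06,"ax":0,"ay":-0.1,"az":0.67,"jaw":26},{"dx":-0.54,"dy":-0.4,"dz":0.07,"ax":0,"ay":-0.1,"az":0.67,"jaw":26},{"dx":-0.57,"dy":-0.37,"dz":0.07,"ax":0,"ay":-0.1,"az":0.67,"jaw":26},{"dx":-0.59,"dy":-0.33,"dz":0.08,"ax":0,"ay":-0.1,"az":0.67,"jaw":26},{"dx":-0.6,"dy":-0.3,"dz":0.09,"ax":0,"ay":-0.1,"az":0.67,"jaw":26},{"dx":-0.62,"dy":-0.26,"dz":0.09,"ax":0,"ay":-0.1,"az":0.67,"jaw":26},{"dx":-0.63,"dy":-0.22,"dz":0.1,"ax":0,"ay":-0.1,"az":0.67,"jaw":26},{"dx":-0.64,"dy":-0.19,"dz":0.1,"ax":0,"ay":-0.1,"az":0.67,"jaw":26},{"dx":0,"dy":0,"dz":0,"ax":0,"ay":0,"az":0,"jaw":26},{"dx":0,"dy":0,"dz":0,"ax":0,"ay":0,"az":0,"jaw":26}])

```text
clock: 11.13
ee_pos: [0.5071, 0.1644, 0.2999]
tcp_rot: [-2.828, -0.099, -1.24]
wrist_force: [-0.0, 0.1, -3.1]
gripper_width: 0.0313
gripper_force: 35.0
```

```bash
sed -i 's/dl=2.5/dl=-2.5/' h.py
python3 - <<'E'
from h import *
from plant import state,vision
s=state();print(s['ee_pos'],s['tcp_rot'],s['wrist_force'],s['joints'],s['gripper_width'])
q=nestR();E=q.as_euler('xyz');print(E)
rows([(nestP(.20,q),E,5),(nestP(.10,q),E,5)])
E
```

```text
[0.50712019 0.16440681 0.29986715] [-2.82780207 -0.09875263 -1.2404929 ] [-0.02997081  0.06819973 -3.06562319] [ 0.84198031 -0.1064622  -0.55387956  0.29855081 -0.91378557 -0.6543667 ] 0.031304581628972754
[-2.79222065  0.0410003  -1.31896451]
-> [0.5037 0.2171 0.234 ] 5 rows
-0.29 0.03 0.31 0.08 -0.24 0.27
-0.28 0.04 0.32 0.08 -0.24 0.27
-0.27 0.04 0.32 0.08 -0.24 0.27
-0.26 0.05 0.33 0.08 -0.24 0.27
-0.25 0.06 0.33 0.08 -0.24 0.27
-> [0.5037 0.2171 0.134 ] 5 rows
0.02 0.17 0.47 -0.0 -0.0 -0.0
0.02 0.17 0.47 -0.0 -0.0 -0.0
0.02 0.17 0.47 -0.0 -0.0 -0.0
0.02 0.17 0.47 -0.0 -0.0 -0.0
0.02 0.17 0.47 -0.0 -0.0 -0.0
```

>>> jog_arm(motion=[{"dx":-0.29,"dy":0.03,"dz":0.31,"ax":0.08,"ay":-0.24,"az":0.27,"jaw":26},{"dx":-0.28,"dy":0.04,"dz":0.32,"ax":0.08,"ay":-0.24,"az":0.27,"jaw":26},{"dx":-0.27,"dy":0.04,"dz":0.32,"ax":0.08,"ay":-0.24,"az":0.27,"jaw":26},{"dx":-0.26,"dy":0.05,"dz":0.33,"ax":0.08,"ay":-0.24,"az":0.27,"jaw":26},{"dx":-0.25,"dy":0.06,"dz":0.33,"ax":0.08,"ay":-0.24,"az":0.27,"jaw":26},{"dx":0.02,"dy":0.17,"dz":0.47,"ax":0,"ay":0,"az":0,"jaw":26},{"dx":0.02,"dy":0.17,"dz":0.47,"ax":0,"ay":0,"az":0,"jaw":26},{"dx":0.02,"dy":0.17,"dz":0.47,"ax":0,"ay":0,"az":0,"jaw":26},{"dx":0,"dy":0,"dz":0,"ax":0,"ay":0,"az":0,"jaw":26},{"dx":0,"dy":0,"dz":0,"ax":0,"ay":0,"az":0,"jaw":26}])

```text
clock: 11.97
ee_pos: [0.5047, 0.2145, 0.1743]
tcp_rot: [-2.791, 0.037, -1.32]
wrist_force: [0.3, -0.1, -2.3]
gripper_width: 0.0312
gripper_force: 35.0
```

Run:
```python
from h import *
from plant import state,vision
s=state();print(s['ee_pos'],s['tcp_rot'],s['wrist_force'],s['joints'])
q=nestR();E=q.as_euler('xyz')
rows([(nestP(.06,q),E,3),(nestP(.02,q),E,3)])
w=vision.get_image('wrist');S=vision.get_image('scene');T=vision.get_image('top');c=wristcal(w,s['ee_pos'],s['tcp_rot'])
Rz=R.from_euler('z',CA[2]); L=lambda p:Rz.apply(p)+[CA[0],CA[1],0]
im=w['image'][:,:,::-1].copy(); im=cv2.resize(im,(800,600),interpolation=cv2.INTER_CUBIC)[:400]
for p in[(-.047,-.042,.036),(.047,-.042,.036),(-.071,-.12,.044),(.071,-.12,.044),(-.065,-.114,.044),(.065,-.114,.044)]:
    u=(proj(c,L(p))[0]+.5)*800/512; print(p,u.round(0)); cv2.circle(im,tuple(u.astype(int)),3,(0,255,0),-1)
pickle.dump((s,w,S,T),open('w5.pkl','wb'))
sc=cv2.resize(S['image'][110:210,265:385,::-1],(240,200),interpolation=cv2.INTER_CUBIC)
st=cv2.resize(S['image'][200:300,190:290,::-1],(200,200),interpolation=cv2.INTER_CUBIC)
t2=cv2.resize(T['image'][130:250,40:190,::-1],(250,200),interpolation=cv2.INTER_CUBIC)
lo=np.zeros((200,800,3),np.uint8);lo[:,:240]=sc;lo[:,250:450]=st;lo[:,460:710]=t2
cv2.imwrite('pics/w5.png',np.vstack([im,lo]))
```

```text
[0.50465265 0.21452027 0.17430772] [-2.7906675   0.03735631 -1.32020065] [ 0.26937512 -0.09562128 -2.25835741] [ 0.85690093  0.01198528 -0.77695214  0.35800772 -0.49699465 -0.90420948]
-> [0.5037 0.2171 0.094 ] 3 rows
0.0 0.23 0.63 -0.01 -0.01 0.0
0.0 0.23 0.63 -0.01 -0.01 0.0
0.0 0.23 0.63 -0.01 -0.01 0.0
-> [0.5037 0.2171 0.054 ] 3 rows
0.01 0.11 0.31 -0.0 -0.0 -0.0
0.01 0.11 0.31 -0.0 -0.0 -0.0
0.01 0.11 0.31 -0.0 -0.0 -0.0
(-0.047, -0.042, 0.036) [557. 230.]
(0.047, -0.042, 0.036) [411. 221.]
(-0.071, -0.12, 0.044) [621.  87.]
(0.071, -0.12, 0.044) [371.  95.]
(-0.065, -0.114, 0.044) [607.  99.]
(0.065, -0.114, 0.044) [380. 106.]
```

View pics/w5.png

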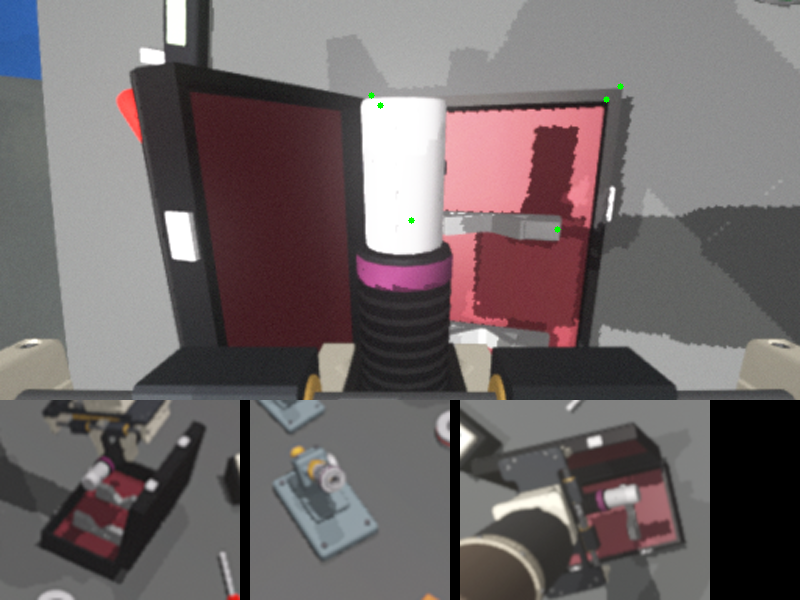

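The overlay agrees to a few mm: far case corner at (622,92), cradle end at (560,228). The plug lines up over the nest, and the sleeve on the stand is free of the plug. Descending.

>>> jog_arm(motion=[{"dx":0,"dy":0.23,"dz":0.63,"ax":0,"ay":0,"az":0,"jaw":26},{"dx":0,"dy":0.23,"dz":0.63,"ax":0,"ay":0,"az":0,"jaw":26},{"dx":0,"dy":0.23,"dz":0.63,"ax":0,"ay":0,"az":0,"jaw":26},{"dx":0,"dy":0.11,"dz":0.31,"ax":0,"ay":0,"az":0,"jaw":26},{"dx":0,"dy":0.11,"dz":0.31,"ax":0,"ay":0,"az":0,"jaw":26},{"dx":0,"dy":0.11,"dz":0.31,"ax":0,"ay":0,"az":0,"jaw":26},{"dx":0,"dy":0,"dz":0,"ax":0,"ay":0,"az":0,"jaw":26},{"dx":0,"dy":0,"dz":0,"ax":0,"ay":0,"az":0,"jaw":26},{"dx":0,"dy":0,"dz":0,"ax":0,"ay":0,"az":0,"jaw":26}])

```text
clock: 12.87
ee_pos: [0.5163, 0.2187, 0.0834]
tcp_rot: [-2.796, 0.035, -1.323]
wrist_force: [-0.4, -0.1, -2.5]
gripper_width: 0.0309
gripper_force: 35.0
```

Run:
```python
from h import *
from plant import state
s=state();print(s['ee_pos'],s['tcp_rot'],s['wrist_force'],s['torque'],s['joints'])
q=nestR();E=q.as_euler('xyz')
rows([(nestP(.0,q),E,4)])
```

```text
[0.51633755 0.21874938 0.08335299] [-2.79572656  0.03452113 -1.32252248] [-0.37236097 -0.10076573 -2.51770475] [-0.4394555   1.45411338  0.01220592] [ 0.65367021  0.1578803  -1.01492589  1.00877585 -0.12305234 -1.39931721]
-> [0.5037 0.2171 0.034 ] 4 rows
0.0 0.18 0.26 0.01 -0.02 -0.0
0.0 0.18 0.26 0.01 -0.02 -0.0
0.0 0.18 0.26 0.01 -0.02 -0.0
0.0 0.18 0.26 0.01 -0.02 -0.0
```

The wrist is running into joints 3 and 5 with the 20° tilt. I'll fit the arm kinematics from the logged states to find a tilt that can be reached.

```bash
cat > kin.py <<'E'
from h import *
D=[([1.59712,.35922,.01126,-.00024,-1.2241,-.2881],[.17462,.65165,.23684],[3.1403,-.0001,-.2619]),
([.85908,-.44464,-.67316,.25047,-1.23431,.38077],[.36611,.00849,.32881],[-3.14055,-.26348,-.26083]),
([.02006,-.20306,-.88025,.36331,-.3536,1.0375],[.481,-.21484,.24232],[3.13996,-.57335,-.20576]),
([-.12725,.17795,-.77582,.13202,-.01464,1.38837],[.57424,-.26586,.12499],[-3.10886,-.60174,-.18843]),
([-.07944,.21843,-.57931,.09687,-.4277,1.383],[.57397,-.25197,.12236],[3.13765,-.34933,-.18539]),
([-.0898,.2358,-.46206,.11164,-.42488,1.37946],[.64781,-.26663,.17214],[3.13909,-.45257,-.1893]),
([-.09417,.21497,-.2867,.0775,-.61426,1.42292],[.68087,-.27283,.24747],[3.13856,-.4583,-.18833]),
([.84198,-.10646,-.55388,.29855,-.91379,-.65437],[.50712,.16441,.29987],[-2.8278,-.09875,-1.24049]),
([.8569,.01199,-.77695,.35801,-.49699,-.90421],[.50465,.21452,.17431],[-2.79067,.03736,-1.3202]),
([.65367,.15788,-1.01493,1.00878,-.12305,-1.39932],[.51634,.21875,.08335],[-2.79573,.03452,-1.32252])]
Ry=lambda a:R.from_euler('y',a);Rx=lambda a:R.from_euler('x',a);Rz=lambda a:R.from_euler('z',a)
def fk(q,p,s4=1,s6=1):
    a1,lat,h,L2,fx,fz,Lt=p
    A=Rz(q[0]);P=A.apply([a1,lat,h]);A=A*Ry(q[1]);P=P+A.apply([0,0,L2])
    A=A*Ry(-q[2]);P=P+A.apply([fx,0,fz]);A=A*Rx(s4*q[3])*Ry(-q[4]);P=P+A.apply([Lt,0,0])
    return P,A*Rx(s6*q[5])
E
python3 - <<'E'
from kin import *
for s4 in(1,-1):
    f=lambda p:np.concatenate([fk(q,p,s4)[0]-x for q,x,e in D])
    o=least_squares(f,[.05,-.19,.3,.35,.35,.0,.3],loss='soft_l1',f_scale=.01);print(s4,o.x.round(4),np.abs(f(o.x)).max())
    for s6 in(1,-1):
        M=[(R.from_euler('xyz',e).inv()*fk(q,o.x,s4,s6)[1]).as_matrix() for q,x,e in D]
        print(s6,np.std(M,axis=0).max().round(3)); print(np.mean(M,axis=0).round(2).tolist())
E
```

```text
1 [ 0.1714 -0.2195 -0.0187  0.4388  0.3103  0.1267  0.126 ] 0.1158106592706395
1 0.808
[[-0.13, 0.2, -0.11], [-0.02, 0.11, 0.16], [0.97, -0.13, 0.02]]
-1 0.415
[[-0.13, -0.78, 0.33], [-0.02, -0.34, -0.79], [0.97, -0.1, 0.02]]
-1 [ 0.0794 -0.1908  0.1264  0.5515  0.3726  0.0664  0.3154] 0.10798520841314405
1 0.685
[[0.0, 0.36, 0.01], [0.0, -0.01, 0.36], [1.0, 0.0, 0.0]]
-1 0.0
[[0.0, -1.0, -0.0], [0.0, 0.0, -1.0], [1.0, 0.0, 0.0]]
```

```bash
cat >> kin.py <<'E'
def fk(q,p):
    A=Rz(q[0]);P=A.apply([p[0],p[1],p[2]]);A=A*Ry(q[1]);P=P+A.apply([p[10],0,p[3]])
    A=A*Ry(-q[2]);P=P+A.apply([p[4],0,p[5]]);A=A*Rx(-q[3]);P=P+A.apply([0,p[7],p[8]]);A=A*Ry(-q[4]);P=P+A.apply([p[6],0,p[9]])
    return P,A*Rx(-q[5])*R.from_matrix(np.array([[0,-1,0],[0,0,-1],[1,0,0.]]).T)
fp=lambda p:np.concatenate([fk(q,p)[0]-x for q,x,e in D])
best=min((least_squares(fp,np.r_[[.08,l,.15,.5,.37,.05,.31],w,0,0,0]) for l in(0,-.19) for w in(0,-.19,.19)),key=lambda o:o.cost)
p=best.x
E
python3 - <<'E'
from kin import *
print(p.round(4),np.abs(fp(p).reshape(-1,3)).max(1).round(4))
lo=np.array([-3.07,-1.43,-1.02,-3.03,-3.05,-3.03])+.03;hi=np.array([3.07,2.12,1.25,1.67,-.02,3.03])-.03;hi[4]=-.03
def ik(P,Q,q0):
    def f(q):
        a,b=fk(q,p);return np.r_[(a-P)*10,(Q.inv()*b).as_rotvec()*3]
    return least_squares(f,np.clip(q0,lo+.01,hi-.01),bounds=(lo,hi))
for ph in(20,15,12,8,0):
    Q=nestR(ph)
    for h in(.05,0):
        b=min((ik(nestP(h,Q),Q,q0) for q0 in([.86,.01,-.78,.36,-.5,-.9],[.65,.16,-.9,0,-.3,-1.4],[.86,.01,-.78,-2.5,-.3,2],[.86,.01,-.78,1,-.5,-1.5])),key=lambda o:o.cost)
        print(ph,h,b.cost.round(5),b.x.round(2))
E
```

```text
[-0.     -0.      0.1988  0.6016  0.4636  0.      0.367  -0.1918 -0.
  0.     -0.    ] [0. 0. 0. 0. 0. 0. 0. 0. 0. 0.]
20 0.05 0.00096 [ 0.74  0.14 -0.99  0.79 -0.17 -1.25]
20 0 0.02602 [ 0.69  0.24 -0.99  0.81 -0.09 -1.24]
15 0.05 0.0 [ 0.82  0.18 -0.8   0.31 -0.36 -0.85]
15 0 0.0 [ 0.73  0.25 -0.97  0.74 -0.12 -1.21]
12 0.05 0.0 [ 0.81  0.2  -0.71  0.17 -0.47 -0.72]
12 0 0.0 [ 0.81  0.28 -0.79  0.25 -0.31 -0.8 ]
8 0.05 0.0 [ 0.79  0.23 -0.61  0.06 -0.59 -0.6 ]
8 0 0.0 [ 0.79  0.31 -0.66  0.08 -0.46 -0.62]
0 0.05 0.0 [ 0.74  0.3  -0.45 -0.05 -0.8  -0.46]
0 0 0.0 [ 0.74  0.37 -0.49 -0.06 -0.69 -0.45]
```

Run:
```python
from h import *
Q=nestR(15);E=Q.as_euler('xyz')
rows([(nestP(.06,Q),E,8)])
print(nestP(0,Q),E)
```

```text
-> [0.5036 0.217  0.0939] 8 rows
-0.01 0.03 -0.04 -0.12 -0.01 0.0
-0.01 0.03 -0.04 -0.12 -0.01 0.0
-0.01 0.03 -0.04 -0.12 -0.01 0.0
-0.01 0.03 -0.04 -0.12 -0.01 0.0
-0.01 0.03 -0.04 -0.12 -0.01 0.0
-0.01 0.03 -0.04 -0.12 -0.01 0.0
-0.01 0.03 -0.04 -0.12 -0.01 0.0
-0.01 0.03 -0.04 -0.12 -0.01 0.0
[0.50356399 0.21703219 0.03390145] [-2.87955511  0.04214557 -1.32259652]
```

>>> jog_arm(motion=[{"dx":-0.01,"dy":0.03,"dz":-0.04,"ax":-0.12,"ay":0,"az":0,"jaw":26},{"dx":-0.01,"dy":0.03,"dz":-0.04,"ax":-0.12,"ay":0,"az":0,"jaw":26},{"dx":-0.01,"dy":0.03,"dz":-0.04,"ax":-0.12,"ay":0,"az":0,"jaw":26},{"dx":-0.01,"dy":0.03,"dz":-0.04,"ax":-0.12,"ay":0,"az":0,"jaw":26},{"dx":-0.01,"dy":0.03,"dz":-0.04,"ax":-0.12,"ay":0,"az":0,"jaw":26},{"dx":-0.01,"dy":0.03,"dz":-0.04,"ax":-0.12,"ay":0,"az":0,"jaw":26},{"dx":-0.01,"dy":0.03,"dz":-0.04,"ax":-0.12,"ay":0,"az":0,"jaw":26},{"dx":-0.01,"dy":0.03,"dz":-0.04,"ax":-0.12,"ay":0,"az":0,"jaw":26},{"dx":0,"dy":0,"dz":0,"ax":0,"ay":0,"az":0,"jaw":26},{"dx":0,"dy":0,"dz":0,"ax":0,"ay":0,"az":0,"jaw":26}])

```text
clock: 13.7
ee_pos: [0.5039, 0.2187, 0.0928]
tcp_rot: [-2.876, 0.035, -1.322]
wrist_force: [-0.3, 0.9, -2.9]
gripper_width: 0.031
gripper_force: 35.0
```

Run:
```python
from h import *
from plant import state
s=state();print(s['ee_pos'],s['tcp_rot'],s['wrist_force'],s['joints'])
Q=nestR(15);E=Q.as_euler('xyz')
rows([(nestP(.008,Q),E,7)])
```

```text
[0.50387592 0.21873976 0.09275982] [-2.87627015  0.0346569  -1.32218334] [-0.2506856   0.90334465 -2.92230885] [ 0.83211652  0.16552499 -0.79297556  0.31301885 -0.38822259 -0.86501901]
-> [0.5036 0.217  0.0419] 7 rows
0.01 0.05 0.17 -0.01 -0.01 0.0
0.01 0.05 0.17 -0.01 -0.01 0.0
0.01 0.05 0.17 -0.01 -0.01 0.0
0.01 0.05 0.17 -0.01 -0.01 0.0
0.01 0.05 0.17 -0.01 -0.01 0.0
0.01 0.05 0.17 -0.01 -0.01 0.0
0.01 0.05 0.17 -0.01 -0.01 0.0
```

>>> jog_arm(motion=[{"dx":0.005,"dy":0.047,"dz":0.175,"ax":0,"ay":0,"az":0,"jaw":26},{"dx":0.005,"dy":0.047,"dz":0.175,"ax":0,"ay":0,"az":0,"jaw":26},{"dx":0.005,"dy":0.047,"dz":0.175,"ax":0,"ay":0,"az":0,"jaw":26},{"dx":0.005,"dy":0.047,"dz":0.175,"ax":0,"ay":0,"az":0,"jaw":26},{"dx":0.005,"dy":0.047,"dz":0.175,"ax":0,"ay":0,"az":0,"jaw":26},{"dx":0.005,"dy":0.047,"dz":0.175,"ax":0,"ay":0,"az":0,"jaw":26},{"dx":0.005,"dy":0.047,"dz":0.175,"ax":0,"ay":0,"az":0,"jaw":26},{"dx":0,"dy":0,"dz":0,"ax":0,"ay":0,"az":0,"jaw":26},{"dx":0,"dy":0,"dz":0,"ax":0,"ay":0,"az":0,"jaw":26}])

```text
clock: 14.45
ee_pos: [0.5031, 0.2171, 0.0408]
tcp_rot: [-2.879, 0.032, -1.323]
wrist_force: [-3.1, -0.2, -1.4]
gripper_width: 0.0315
gripper_force: 35.0
```

Run:
```python
from h import *
from plant import state
s=state();print(s['ee_pos'],s['tcp_rot'],s['wrist_force'],s['torque'],s['joints'])
Q=nestR(15);E=Q.as_euler('xyz')
rows([(nestP(.0,Q),E,3)])
```

```text
[0.50310025 0.21714004 0.04075318] [-2.87901364  0.03249098 -1.32258998] [-3.111266   -0.17032875 -1.3591747 ] [-0.29071311  2.34017958  0.34878702] [ 0.76524768  0.24519148 -0.94145797  0.63144222 -0.17200818 -1.13324425]
-> [0.5036 0.217  0.0339] 3 rows
0.0 0.01 0.06 -0.0 -0.04 0.01
0.0 0.01 0.06 -0.0 -0.04 0.01
0.0 0.01 0.06 -0.0 -0.04 0.01
```

>>> jog_arm(motion=[{"dx":0,"dy":0.01,"dz":0.05,"ax":0,"ay":0,"az":0,"jaw":26},{"dx":0,"dy":0.01,"dz":0.05,"ax":0,"ay":0,"az":0,"jaw":26},{"dx":0,"dy":0,"dz":0,"ax":0,"ay":0,"az":0,"jaw":26},{"dx":0,"dy":0,"dz":0,"ax":0,"ay":0,"az":0,"jaw":26}])

```text
clock: 14.78
ee_pos: [0.5035, 0.217, 0.0381]
tcp_rot: [-2.877, 0.033, -1.323]
wrist_force: [-13.6, -4.6, 12.8]
gripper_width: 0.0309
gripper_force: 35.0
```

Run:
```python
from h import *
from plant import state,vision
s=state();print(s['ee_pos'],s['tcp_rot'],s['wrist_force'],s['torque'])
w=vision.get_image('wrist');im=w['image'].astype(int)
g=im[:,250:267].mean((1));print([i for i in range(40,260) if g[i,0]-g[i,1]>40 and g[i,2]-g[i,1]>20][:60:3])
```

```text
[0.50353026 0.2170362  0.03812486] [-2.87710868  0.03250455 -1.32342475] [-13.57195458  -4.58385301  12.76138853] [-1.07410047  4.31494948  0.29566135]
[166, 169, 172, 175, 178, 181]
```

The plug touches the hinge-side V face first. Shift about 4 mm away from the hinge and settle.

>>> jog_arm(motion=[{"dx":0,"dy":0,"dz":-0.05,"ax":0,"ay":0,"az":0,"jaw":26},{"dx":0,"dy":0.05,"dz":0,"ax":0,"ay":0,"az":0,"jaw":26},{"dx":0,"dy":0.04,"dz":0,"ax":0,"ay":0,"az":0,"jaw":26},{"dx":0,"dy":0,"dz":0,"ax":0,"ay":0,"az":0,"jaw":26},{"dx":0,"dy":0,"dz":0.05,"ax":0,"ay":0,"az":0,"jaw":26},{"dx":0,"dy":0,"dz":0.05,"ax":0,"ay":0,"az":0,"jaw":26},{"dx":0,"dy":0,"dz":0,"ax":0,"ay":0,"az":0,"jaw":26},{"dx":0,"dy":0,"dz":0,"ax":0,"ay":0,"az":0,"jaw":26}])

```text
clock: 15.5
ee_pos: [0.5015, 0.2179, 0.036]
tcp_rot: [-2.876, 0.035, -1.322]
wrist_force: [-14.1, -0.5, 14.2]
gripper_width: 0.0311
gripper_force: 35.0
```

>>> jog_arm(motion=[{"dx":0,"dy":0,"dz":-0.05,"ax":0,"ay":0,"az":0,"jaw":26},{"dx":0,"dy":0.05,"dz":0,"ax":0,"ay":0,"az":0,"jaw":26},{"dx":0,"dy":0.05,"dz":0,"ax":0,"ay":0,"az":0,"jaw":26},{"dx":0,"dy":0,"dz":0,"ax":0,"ay":0,"az":0,"jaw":26},{"dx":0,"dy":0,"dz":0.03,"ax":0,"ay":0,"az":0,"jaw":26},{"dx":0,"dy":0,"dz":0.03,"ax":0,"ay":0,"az":0,"jaw":26},{"dx":0,"dy":0,"dz":0,"ax":0,"ay":0,"az":0,"jaw":26},{"dx":0,"dy":0,"dz":0,"ax":0,"ay":0,"az":0,"jaw":26}])

```text
clock: 16.17
ee_pos: [0.5006, 0.2185, 0.0364]
tcp_rot: [-2.875, 0.036, -1.323]
wrist_force: [4.0, 0.0, 6.7]
gripper_width: 0.0314
gripper_force: 35.0
```

Run:
```python
from h import *
from plant import state
s=state();q=R.from_euler('xyz',s['tcp_rot']);print(s['ee_pos'],s['wrist_force'],s['torque'],s['joints'])
print('in nest',R.from_euler('z',-CA[2]).apply(np.array(s['ee_pos'])-NE))
```

```text
[0.5006047  0.21852332 0.03638225] [3.97430374e+00 2.83874495e-03 6.69458302e+00] [-0.11008658 -0.99725716 -0.10498546] [ 0.68058858  0.24122645 -1.01197146  0.92052371 -0.0996138  -1.34494955]
in nest [-0.00196438 -0.00176495  0.00038225]
```

It is now bearing on both V faces at nest height, so it's seated. Release, then lift straight up.

>>> jog_arm(motion=[{"dx":0,"dy":0,"dz":0,"ax":0,"ay":0,"az":0,"jaw":34},{"dx":0,"dy":0,"dz":0,"ax":0,"ay":0,"az":0,"jaw":40},{"dx":0,"dy":0,"dz":0,"ax":0,"ay":0,"az":0,"jaw":48},{"dx":0,"dy":0,"dz":0,"ax":0,"ay":0,"az":0,"jaw":54},{"dx":0,"dy":0,"dz":0,"ax":0,"ay":0,"az":0,"jaw":54}], grip_force=20)

```text
clock: 16.58
ee_pos: [0.4977, 0.2165, 0.0337]
tcp_rot: [-2.881, 0.033, -1.323]
wrist_force: [-0.6, -0.4, 0.5]
gripper_width: 0.0521
gripper_force: 0.0
```

>>> jog_arm(motion=[{"dx":0,"dy":-0.025,"dz":-0.1,"ax":0,"ay":0,"az":0,"jaw":54},{"dx":0,"dy":-0.05,"dz":-0.2,"ax":0,"ay":0,"az":0,"jaw":54},{"dx":0,"dy":-0.05,"dz":-0.2,"ax":0,"ay":0,"az":0,"jaw":54},{"dx":0,"dy":-0.05,"dz":-0.25,"ax":0,"ay":0,"az":0,"jaw":54},{"dx":0,"dy":-0.06,"dz":-0.3,"ax":0,"ay":0,"az":0,"jaw":54},{"dx":0,"dy":-0.1,"dz":-0.4,"ax":0,"ay":0,"az":0,"jaw":54},{"dx":0,"dy":-0.1,"dz":-0.5,"ax":0,"ay":0,"az":0,"jaw":54},{"dx":0,"dy":-0.1,"dz":-0.6,"ax":0,"ay":0,"az":0,"jaw":54},{"dx":0,"dy":-0.1,"dz":-0.7,"ax":0,"ay":0,"az":0,"jaw":54},{"dx":0,"dy":0,"dz":0,"ax":0,"ay":0,"az":0,"jaw":54}])

```text
clock: 17.42
ee_pos: [0.4923, 0.2119, 0.1709]
tcp_rot: [-2.873, 0.037, -1.322]
wrist_force: [1.3, 1.4, 1.1]
gripper_width: 0.0539
gripper_force: 0.0
```

Run:
```python
from h import *
from plant import state,vision
s=state();print(s['ee_pos'],s['tcp_rot'],s['wrist_force'],s['joints'])
S=vision.get_image('scene');w=vision.get_image('wrist');pickle.dump((s,w,S),open('w6.pkl','wb'))
Rz=R.from_euler('z',CA[2]);L=lambda p:Rz.apply(p)+[CA[0],CA[1],0]
c=wristcal(w,s['ee_pos'],s['tcp_rot'])
for n,im,cc in(('s',S,S),('w',w,c)):
    a=im['image'].astype(int)
    # purple band (head end: nest y about -.05, handle top) 
    m=(a[...,0]-a[...,1]>20)&(a[...,2]-a[...,1]>12)&(a[...,0]<175)&(a[...,2]>55)&(abs(a[...,0]-a[...,2])<50)
    k,lab,st,ce=cv2.connectedComponentsWithStats(m.astype(np.uint8));o=np.argsort(-st[1:,4])[:3]+1
    print(n,[(ce[i].round(1).tolist(),int(st[i,4])) for i in o],'pred',proj(cc,L([0,-.048,.048]))[0].round(1),'headend',proj(cc,L([0,-.100,.036]))[0].round(1))
```

```text
[0.49228283 0.21190524 0.17093559] [-2.87310594  0.03657311 -1.32157263] [1.29721743 1.37956185 1.09764091] [ 0.85476346  0.03410391 -0.68615449  0.21190387 -0.61885608 -0.76904247]
s [([314.5, 169.8], 19)] pred [313.6 170.1] headend [305.9 182. ]
w [([286.4, 141.8], 180), ([270.3, 136.5], 18), ([285.5, 136.5], 2)] pred [280.6 138.3] headend [284.5  81.7]
```

Scene check: the band is at (314.5,169.8) against (313.6,170.1) predicted, so the plug is seated. Now the lid: go over and behind it with the tool turned 90°, checking reach with the fitted kinematics.

```bash
sed -i 's/CA=\[.5021,.2207,.2369\]/CA=[.4992,.2200,.2369]/' h.py
cat >> kin.py <<'E'
lo=np.array([-3.07,-1.43,-1.02,-3.03,-3.05,-3.03]);hi=np.array([3.07,2.12,1.25,1.67,0,3.03])
def ik(P,Q,q0):
    f=lambda q:np.r_[(fk(q,p)[0]-P)*10,(Q.inv()*fk(q,p)[1]).as_rotvec()*3]
    return least_squares(f,np.clip(q0,lo+.01,hi-.01),bounds=(lo,hi))
def nw(x,y,z): return R.from_euler('z',CA[2]).apply([x,y,z])+[CA[0],CA[1],0]
E
python3 - <<'E'
from kin import *
from plant import state
s=state();E=[np.pi,0,CA[2]];Q=R.from_euler('xyz',E);q=np.array(s['joints'])
for w in[(.06,0,.30),(.165,0,.28),(.165,0,.155),(.11,0,.155),(.05,0,.158),(.01,0,.145),(-.02,0,.125)]:
    o=ik(nw(*w),Q,q);q=o.x;print(w,o.cost.round(5),q.round(2))
rows([(nw(.06,0,.30),E,18),(nw(.165,0,.28),E,5),(nw(.165,0,.158),E,5)])
E
```

```text
(0.06, 0, 0.3) 0.0 [ 0.72  0.21 -0.05  0.   -1.31  1.09]
(0.165, 0, 0.28) 0.0 [ 0.65  0.39  0.16  0.   -1.34  1.16]
(0.165, 0, 0.155) 0.0 [ 0.65  0.47 -0.01  0.   -1.09  1.16]
(0.11, 0, 0.155) 0.0 [ 0.68  0.38 -0.15 -0.   -1.04  1.12]
(0.05, 0, 0.158) 0.0 [ 0.73  0.29 -0.28  0.   -1.    1.08]
(0.01, 0, 0.145) 0.0 [ 0.76  0.24 -0.38 -0.   -0.95  1.04]
(-0.02, 0, 0.125) 0.0 [ 0.8   0.22 -0.47  0.   -0.88  1.01]
-> [0.5575 0.2341 0.3   ] 18 rows
-0.02 -0.14 -0.15 -0.15 -0.11 -0.99
-0.0 -0.14 -0.15 -0.15 -0.11 -0.99
0.01 -0.14 -0.16 -0.15 -0.11 -0.99
0.02 -0.14 -0.16 -0.15 -0.11 -0.99
0.03 -0.13 -0.16 -0.15 -0.11 -0.99
0.04 -0.13 -0.16 -0.15 -0.11 -0.99
0.05 -0.12 -0.16 -0.15 -0.11 -0.99
0.05 -0.12 -0.17 -0.15 -0.11 -0.99
0.06 -0.11 -0.17 -0.15 -0.11 -0.99
0.07 -0.1 -0.17 -0.15 -0.11 -0.99
0.08 -0.09 -0.17 -0.15 -0.11 -0.99
0.08 -0.08 -0.17 -0.15 -0.11 -0.99
0.09 -0.07 -0.18 -0.15 -0.11 -0.99
0.09 -0.06 -0.18 -0.15 -0.11 -0.99
0.09 -0.05 -0.18 -0.15 -0.11 -0.99
0.1 -0.04 -0.18 -0.15 -0.11 -0.99
0.1 -0.03 -0.18 -0.15 -0.11 -0.99
0.1 -0.02 -0.18 -0.15 -0.11 -0.99
-> [0.6596 0.2587 0.28  ] 5 rows
0.52 -0.0 0.1 -0.0 -0.0 -0.0
0.52 -0.0 0.1 -0.0 -0.0 -0.0
0.52 -0.0 0.1 -0.0 -0.0 -0.0
0.52 -0.0 0.1 -0.0 -0.0 -0.0
0.52 -0.0 0.1 -0.0 -0.0 -0.0
-> [0.6596 0.2587 0.158 ] 5 rows
-0.0 -0.0 0.61 -0.0 0.0 -0.0
-0.0 -0.0 0.61 -0.0 0.0 -0.0
-0.0 -0.0 0.61 -0.0 0.0 -0.0
-0.0 -0.0 0.61 -0.0 0.0 -0.0
-0.0 -0.0 0.61 -0.0 0.0 -0.0
```

>>> jog_arm(motion=[{"dx":0,"dy":-0.15,"dz":-0.7,"ax":0,"ay":0,"az":0,"jaw":54},{"dx":0,"dy":-0.2,"dz":-0.8,"ax":0,"ay":0,"az":0,"jaw":54},{"dx":0,"dy":-0.2,"dz":-0.8,"ax":0,"ay":0,"az":0,"jaw":54},{"dx":0,"dy":-0.1,"dz":-0.4,"ax":-0.15,"ay":-0.11,"az":-0.99,"jaw":54},{"dx":0,"dy":0,"dz":-0.2,"ax":-0.15,"ay":-0.11,"az":-0.99,"jaw":40},{"dx":0,"dy":0,"dz":0,"ax":-0.15,"ay":-0.11,"az":-0.99,"jaw":40},{"dx":0,"dy":0,"dz":0,"ax":-0.15,"ay":-0.11,"az":-0.99,"jaw":40},{"dx":0,"dy":0,"dz":0,"ax":-0.15,"ay":-0.11,"az":-0.99,"jaw":40},{"dx":0,"dy":0,"dz":0,"ax":-0.15,"ay":-0.11,"az":-0.99,"jaw":40},{"dx":0,"dy":0,"dz":0,"ax":-0.15,"ay":-0.11,"az":-0.99,"jaw":40}])

```text
clock: 18.35
ee_pos: [0.4867, 0.2046, 0.2827]
tcp_rot: [-2.977, -0.032, -0.714]
wrist_force: [0.4, -1.0, -0.3]
gripper_width: 0.0406
gripper_force: 0.0
```

>>> jog_arm(motion=[{"dx":0,"dy":0,"dz":0,"ax":-0.15,"ay":-0.11,"az":-0.99,"jaw":40},{"dx":0,"dy":0,"dz":0,"ax":-0.15,"ay":-0.11,"az":-0.99,"jaw":40},{"dx":0,"dy":0,"dz":0,"ax":-0.15,"ay":-0.11,"az":-0.99,"jaw":40},{"dx":0,"dy":0,"dz":0,"ax":-0.15,"ay":-0.11,"az":-0.99,"jaw":40},{"dx":0,"dy":0,"dz":0,"ax":-0.15,"ay":-0.11,"az":-0.99,"jaw":40},{"dx":0,"dy":0,"dz":0,"ax":-0.15,"ay":-0.11,"az":-0.99,"jaw":40},{"dx":0,"dy":0,"dz":0,"ax":-0.15,"ay":-0.11,"az":-0.99,"jaw":40},{"dx":0,"dy":0,"dz":0,"ax":-0.15,"ay":-0.11,"az":-0.99,"jaw":40},{"dx":0,"dy":0,"dz":0,"ax":0,"ay":0,"az":0,"jaw":40},{"dx":0,"dy":0,"dz":0,"ax":0,"ay":0,"az":0,"jaw":40}])

```text
clock: 19.18
ee_pos: [0.4869, 0.2049, 0.2829]
tcp_rot: [-3.105, -0.025, -0.026]
wrist_force: [-0.3, 0.5, -0.6]
gripper_width: 0.04
gripper_force: 0.0
```

Run:
```python
from kin import *
from plant import state
s=state();print(s['ee_pos'],s['tcp_rot'],s['joints'])
E=[np.pi,0,CA[2]]
rows([(nw(.165,0,.30),E,6),(nw(.165,0,.158),E,6)])
```

```text
[0.48691351 0.20494178 0.2829482 ] [-3.10546317 -0.02476547 -0.02566627] [ 0.76407853  0.06439566 -0.26049945 -0.0084198  -1.20282344  0.78435857]
-> [0.6596 0.2587 0.3   ] 6 rows
0.72 -0.24 -0.04 -0.06 -0.06 -0.5
0.72 -0.21 -0.05 -0.06 -0.06 -0.5
0.73 -0.18 -0.05 -0.06 -0.06 -0.5
0.74 -0.15 -0.06 -0.06 -0.06 -0.5
0.75 -0.12 -0.06 -0.06 -0.06 -0.5
0.75 -0.08 -0.07 -0.06 -0.06 -0.5
-> [0.6596 0.2587 0.158 ] 6 rows
-0.0 -0.0 0.59 0.0 -0.0 -0.0
-0.0 -0.0 0.59 0.0 -0.0 -0.0
-0.0 -0.0 0.59 0.0 -0.0 -0.0
-0.0 -0.0 0.59 0.0 -0.0 -0.0
-0.0 -0.0 0.59 0.0 -0.0 -0.0
-0.0 -0.0 0.59 0.0 -0.0 -0.0
```

>>> jog_arm(motion=[{"dx":0.72,"dy":-0.24,"dz":-0.05,"ax":-0.06,"ay":-0.06,"az":-0.5,"jaw":40},{"dx":0.72,"dy":-0.21,"dz":-0.05,"ax":-0.06,"ay":-0.06,"az":-0.5,"jaw":40},{"dx":0.73,"dy":-0.18,"dz":-0.05,"ax":-0.06,"ay":-0.06,"az":-0.5,"jaw":40},{"dx":0.74,"dy":-0.15,"dz":-0.06,"ax":-0.06,"ay":-0.06,"az":-0.5,"jaw":40},{"dx":0.75,"dy":-0.12,"dz":-0.06,"ax":-0.06,"ay":-0.06,"az":-0.5,"jaw":40},{"dx":0.75,"dy":-0.08,"dz":-0.07,"ax":-0.06,"ay":-0.06,"az":-0.5,"jaw":40},{"dx":0,"dy":0,"dz":0,"ax":0,"ay":0,"az":0,"jaw":40},{"dx":0,"dy":0,"dz":0.5,"ax":0,"ay":0,"az":0,"jaw":40},{"dx":0,"dy":0,"dz":0.5,"ax":0,"ay":0,"az":0,"jaw":40},{"dx":0,"dy":0,"dz":0,"ax":0,"ay":0,"az":0,"jaw":40}])

```text
clock: 20.02
ee_pos: [0.6578, 0.2585, 0.2564]
tcp_rot: [-3.14, 0.007, 0.236]
wrist_force: [-0.4, -0.2, -1.1]
gripper_width: 0.0399
gripper_force: 0.0
```

Run:
```python
from kin import *
from plant import state
s=state();print(s['ee_pos'],s['tcp_rot'],s['wrist_force'])
E=[np.pi,0,CA[2]]
rows([(nw(.165,0,.158),E,4),(nw(.125,0,.156),E,4)])
```

```text
[0.65776389 0.25852811 0.25640019] [-3.14042297  0.00714834  0.23596772] [-0.43594354 -0.17904675 -1.08549343]
-> [0.6596 0.2587 0.158 ] 4 rows
0.02 0.0 0.61 -0.0 0.02 -0.0
0.01 0.0 0.61 -0.0 0.02 -0.0
0.01 0.0 0.61 -0.0 0.02 -0.0
0.01 0.0 0.61 -0.0 0.02 -0.0
-> [0.6207 0.2493 0.156 ] 4 rows
-0.25 0.0 0.01 0.0 -0.0 -0.0
-0.25 0.0 0.01 0.0 -0.0 -0.0
-0.25 0.0 0.01 0.0 -0.0 -0.0
-0.25 0.0 0.01 0.0 -0.0 -0.0
```

>>> jog_arm(motion=[{"dx":0.02,"dy":0,"dz":0.61,"ax":0,"ay":0,"az":0,"jaw":40},{"dx":0.02,"dy":0,"dz":0.61,"ax":0,"ay":0,"az":0,"jaw":40},{"dx":0,"dy":0,"dz":0.61,"ax":0,"ay":0,"az":0,"jaw":40},{"dx":0,"dy":0,"dz":0.61,"ax":0,"ay":0,"az":0,"jaw":40},{"dx":-0.25,"dy":0,"dz":0,"ax":0,"ay":0,"az":0,"jaw":40},{"dx":-0.25,"dy":0,"dz":0,"ax":0,"ay":0,"az":0,"jaw":40},{"dx":-0.25,"dy":0,"dz":0,"ax":0,"ay":0,"az":0,"jaw":40},{"dx":-0.25,"dy":0,"dz":0,"ax":0,"ay":0,"az":0,"jaw":40}])

```text
clock: 20.68
ee_pos: [0.6222, 0.2506, 0.166]
tcp_rot: [-3.139, -0.003, 0.239]
wrist_force: [0.3, 0.5, 0.7]
gripper_width: 0.0398
gripper_force: 0.0
```

>>> jog_arm(motion=[{"dx":-0.2,"dy":0,"dz":0,"ax":0,"ay":0,"az":0,"jaw":40},{"dx":-0.2,"dy":0,"dz":0,"ax":0,"ay":0,"az":0,"jaw":40},{"dx":-0.2,"dy":0,"dz":0,"ax":0,"ay":0,"az":0,"jaw":40},{"dx":-0.2,"dy":0,"dz":0,"ax":0,"ay":0,"az":0,"jaw":40}])

```text
clock: 21.02
ee_pos: [0.5911, 0.243, 0.1654]
tcp_rot: [-3.139, -0.002, 0.24]
wrist_force: [2.0, 0.8, 1.6]
gripper_width: 0.0399
gripper_force: 0.6
```

>>> jog_arm(motion=[{"dx":-0.25,"dy":0,"dz":0.05,"ax":0,"ay":0,"az":0,"jaw":40},{"dx":-0.25,"dy":0,"dz":0.05,"ax":0,"ay":0,"az":0,"jaw":40},{"dx":-0.25,"dy":0,"dz":0.05,"ax":0,"ay":0,"az":0,"jaw":40},{"dx":-0.25,"dy":0,"dz":0.05,"ax":0,"ay":0,"az":0,"jaw":40},{"dx":-0.25,"dy":0,"dz":0.05,"ax":0,"ay":0,"az":0,"jaw":40},{"dx":-0.25,"dy":0,"dz":0.05,"ax":0,"ay":0,"az":0,"jaw":40}])

```text
clock: 21.52
ee_pos: [0.5319, 0.2284, 0.1522]
tcp_rot: [-3.139, -0.0, 0.239]
wrist_force: [0.9, 0.0, -0.3]
gripper_width: 0.04
gripper_force: 0.3
```

Run:
```python
from kin import *
from plant import state,vision
s=state();n=R.from_euler('z',-CA[2]).apply(np.array(s['ee_pos'])-[CA[0],CA[1],0]);print('nest',n,s['wrist_force'],s['joints'])
S=vision.get_image('scene')
# latch (white) centroids on lid for the lid angle
a=S['image'][105:215,270:385].astype(int);m=(a.min(2)>150)
k,l,st,ce=cv2.connectedComponentsWithStats(m.astype(np.uint8));print([((ce[i]+[270,105]).round(1).tolist(),int(st[i,4])) for i in range(1,k) if st[i,4]>3])
for th in(1.75,1.4,1.2,1,.8):
    print(th,[proj(S,nw(.071-.142*np.cos(th)+.012*np.sin(th),y,.044+.142*np.sin(th)+.012*np.cos(th)))[0].round(1).tolist() for y in(-.07,.07)])
```

```text
nest [0.03379829 0.00045685 0.15215304] [ 0.86064112  0.03580165 -0.2823976 ] [ 0.74184029  0.27189077 -0.32014191 -0.00248626 -0.97747815  1.06981504]
[([351.1, 106.1], 9), ([383.7, 139.0], 9), ([378.2, 195.7], 46), ([292.6, 209.4], 118)]
1.75 [[343.3, 158.6], [362.3, 133.0]]
1.4 [[329.3, 151.5], [348.9, 126.4]]
1.2 [[321.3, 149.3], [341.1, 124.6]]
1 [[313.7, 148.5], [333.7, 124.1]]
0.8 [[306.9, 149.2], [327.0, 125.1]]
```

>>> jog_arm(motion=[{"dx":-0.25,"dy":0,"dz":0.08,"ax":0,"ay":0,"az":0,"jaw":40},{"dx":-0.25,"dy":0,"dz":0.1,"ax":0,"ay":0,"az":0,"jaw":40},{"dx":-0.25,"dy":0,"dz":0.15,"ax":0,"ay":0,"az":0,"jaw":40},{"dx":-0.25,"dy":0,"dz":0.2,"ax":0,"ay":0,"az":0,"jaw":40},{"dx":-0.2,"dy":0,"dz":0.2,"ax":0,"ay":0,"az":0,"jaw":40},{"dx":-0.2,"dy":0,"dz":0.2,"ax":0,"ay":0,"az":0,"jaw":40},{"dx":-0.1,"dy":0,"dz":0.2,"ax":0,"ay":0,"az":0,"jaw":40},{"dx":0,"dy":0,"dz":0,"ax":0,"ay":0,"az":0,"jaw":40}])

```text
clock: 22.23
ee_pos: [0.4731, 0.2137, 0.1057]
tcp_rot: [-3.14, 0.002, 0.24]
wrist_force: [-1.1, -0.7, -0.7]
gripper_width: 0.0399
gripper_force: 0.0
```

Run:
```python
from kin import *
from plant import state,vision
s=state();n=R.from_euler('z',-CA[2]).apply(np.array(s['ee_pos'])-[CA[0],CA[1],0]);print('nest',n,s['wrist_force'],s['tcp_rot'],s['joints'])
```

```text
nest [-2.68319875e-02 -2.92222482e-05  1.05733893e-01] [-1.05781569 -0.71265272 -0.70524387] [-3.14016454e+00  2.24136137e-03  2.39518880e-01] [ 0.80080183  0.23411403 -0.50050939 -0.00323354 -0.83731283  1.01167787]
```

>>> jog_arm(motion=[{"dx":-0.1,"dy":0,"dz":0.12,"ax":0,"ay":0,"az":0,"jaw":40},{"dx":-0.1,"dy":0,"dz":0.12,"ax":0,"ay":0,"az":0,"jaw":40},{"dx":0,"dy":0,"dz":0.12,"ax":0,"ay":0,"az":0,"jaw":40},{"dx":0,"dy":0,"dz":0.12,"ax":0,"ay":0,"az":0,"jaw":40},{"dx":0,"dy":0,"dz":0.05,"ax":0,"ay":0,"az":0,"jaw":40},{"dx":0,"dy":0,"dz":0.05,"ax":0,"ay":0,"az":0,"jaw":40},{"dx":0,"dy":0,"dz":0,"ax":0,"ay":0,"az":0,"jaw":40},{"dx":0,"dy":0,"dz":0,"ax":0,"ay":0,"az":0,"jaw":40}])

```text
clock: 22.9
ee_pos: [0.4672, 0.2128, 0.084]
tcp_rot: [-3.139, -0.0, 0.239]
wrist_force: [1.0, -0.2, -0.5]
gripper_width: 0.04
gripper_force: 0.0
```

>>> jog_arm(motion=[{"dx":0,"dy":0,"dz":0.05,"ax":0,"ay":0,"az":0,"jaw":40},{"dx":0,"dy":0,"dz":0.05,"ax":0,"ay":0,"az":0,"jaw":40},{"dx":0,"dy":0,"dz":0.04,"ax":0,"ay":0,"az":0,"jaw":40},{"dx":0,"dy":0,"dz":0,"ax":0,"ay":0,"az":0,"jaw":40},{"dx":0,"dy":0,"dz":0,"ax":0,"ay":0,"az":0,"jaw":40}])

```text
clock: 23.32
ee_pos: [0.4673, 0.213, 0.0801]
tcp_rot: [-3.139, -0.002, 0.24]
wrist_force: [-6.5, -1.2, 17.4]
gripper_width: 0.04
gripper_force: 9.0
```

Firm contact at 69 mm: the lid is shut. Retract and check the images for changes.

>>> jog_arm(motion=[{"dx":0,"dy":0,"dz":-0.3,"ax":0,"ay":0,"az":0,"jaw":40},{"dx":0,"dy":0,"dz":-0.6,"ax":0,"ay":0,"az":0,"jaw":40},{"dx":0,"dy":0,"dz":-0.9,"ax":0,"ay":0,"az":0,"jaw":40},{"dx":0,"dy":0,"dz":-0.9,"ax":0,"ay":0,"az":0,"jaw":40},{"dx":0,"dy":-0.3,"dz":-0.9,"ax":0,"ay":0,"az":0,"jaw":40},{"dx":0,"dy":-0.9,"dz":-0.6,"ax":0,"ay":0,"az":0,"jaw":40},{"dx":0,"dy":-0.9,"dz":0,"ax":0,"ay":0,"az":0,"jaw":40},{"dx":0,"dy":-0.9,"dz":0,"ax":0,"ay":0,"az":0,"jaw":40},{"dx":0,"dy":-0.9,"dz":0,"ax":0,"ay":0,"az":0,"jaw":40},{"dx":0,"dy":-0.9,"dz":0,"ax":0,"ay":0,"az":0,"jaw":40}])

```text
clock: 24.15
ee_pos: [0.4211, 0.3991, 0.2464]
tcp_rot: [-3.138, -0.001, 0.239]
wrist_force: [1.0, -0.0, -0.9]
gripper_width: 0.0399
gripper_force: 0.0
```

>>> jog_arm(motion=[{"dx":0,"dy":-0.9,"dz":0,"ax":0,"ay":0,"az":0,"jaw":40},{"dx":0,"dy":-0.9,"dz":0,"ax":0,"ay":0,"az":0,"jaw":40},{"dx":0,"dy":-0.9,"dz":0,"ax":0,"ay":0,"az":0,"jaw":40},{"dx":0,"dy":-0.9,"dz":0,"ax":0,"ay":0,"az":0,"jaw":40},{"dx":0,"dy":0,"dz":0,"ax":0,"ay":0,"az":0,"jaw":40},{"dx":0,"dy":0,"dz":0,"ax":0,"ay":0,"az":0,"jaw":40}])

```text
clock: 24.65
ee_pos: [0.3866, 0.5389, 0.245]
tcp_rot: [-3.14, 0.001, 0.242]
wrist_force: [0.7, -0.5, 0.9]
gripper_width: 0.0396
gripper_force: 0.0
```

Run:
```python
from kin import *
from plant import state,vision
s=state();print(s['clock'],s['ee_pos'],s['wrist_force'],s['dq'].round(3))
for n in('scene','top'):
    I=vision.get_image(n);a=I['image'].astype(int);b=d[n]['image'].astype(int)
    m=(np.abs(a-b).max(2)>45).astype(np.uint8);k,l,st,ce=cv2.connectedComponentsWithStats(m)
    print(n,[st[i].tolist() for i in range(1,k) if st[i,4]>12])
    # lid outline: dark pixels at shut-lid top centre and predicted corners; old lid location
    for nm,P in(('lid top',nw(0,0,.069)),('corner in',nw(-.06,-.11,.069)),('corner in2',nw(-.06,.11,.069)),('plug old',axis_pt(.057)),('sleeve',axis_pt(-.022,.018))):
        u=proj(I,P)[0].round().astype(int);print(nm,u,'now',a[u[1],u[0]],'was',b[u[1],u[0]])
```

```text
24.65 [0.3866149  0.53894831 0.24497775] [ 0.73427943 -0.49959014  0.88069108] [-0.029 -0.033 -0.033  0.001 -0.002  0.011]
scene [[140, 0, 20, 23, 315], [313, 0, 43, 36, 527], [343, 0, 42, 65, 902], [152, 21, 6, 4, 18], [343, 20, 4, 12, 36], [368, 20, 17, 23, 192], [141, 25, 7, 6, 27], [185, 24, 14, 13, 81], [148, 27, 8, 34, 96], [253, 30, 10, 10, 41], [183, 39, 4, 17, 23], [252, 45, 19, 17, 142], [135, 49, 13, 21, 116], [247, 55, 7, 10, 27], [136, 80, 12, 10, 26], [148, 85, 10, 12, 63], [316, 114, 23, 10, 102], [178, 117, 10, 3, 20], [147, 119, 7, 8, 28], [324, 122, 43, 80, 444], [354, 128, 5, 5, 19], [286, 131, 59, 43, 233], [292, 144, 52, 45, 985], [228, 236, 24, 23, 245], [247, 249, 14, 14, 103], [225, 258, 15, 17, 138], [233, 276, 14, 16, 109]]
lid top [320 157] now [38 38 38] was [103 103 103]
corner in [289 170] now [40 39 42] was [82 82 82]
corner in2 [320 133] now [37 36 38] was [108 108 107]
plug old [241 247] now [141 154 160] was [53 52 55]
sleeve [228 234] now [165 158 163] was [165 158 164]
top [[308, 104, 13, 20, 180], [295, 123, 22, 45, 518], [52, 144, 109, 41, 2438], [117, 152, 8, 6, 42], [88, 174, 84, 57, 2673], [74, 186, 13, 49, 148], [18, 244, 38, 52, 735], [227, 365, 10, 18, 78], [163, 368, 13, 15, 113], [181, 375, 10, 9, 29]]
lid top [122 200] now [81 78 77] was [163  96 104]
corner in [166 212] now [97 96 93] was [173 112 119]
corner in2 [ 85 231] now [63 63 63] was [114 114 112]
plug old [306 144] now [127 127 125] was [68 65 64]
sleeve [298 175] now [185 182 182] was [186 184 184]
```

```bash
python3 -c "
from plant import job
print(job.sign_off())"
```

```text
the job is handed in; nothing more can be done
None
```

The plug is uncoupled and lying in its nest, the sleeve is home, the lid is shut and nothing else on the bench moved; I handed the job in at about 25 s of the 69 s allowed, and the sign-off gave no verdict.

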